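Fit the guide and hold the probe in the measuring cell

ROBOT

A 6-joint arm with a two-finger parallel gripper is mounted at the origin on a cart in front of the work surface, level with it; the furniture and walls round the work are solid. World frame = base frame: x ahead of the robot, y to its left, z up, the work surface at z = 0. Lengths are in mm, angles in rad, forces in N, time in s.
With the tool pointing down it reaches from about 350 to 875 mm from the base axis. Payload 4.2 kg.
Tool frame: the origin (TCP) lies where the fingers leave the gripper's body, on its centre line; the fingertips stand 73 mm ahead of it and the grasp point (between the pads) lies 54 mm ahead of it; z points along the fingers, y is the direction in which the jaws open and shut (so a half turn about z gives the same grasp; the last joint's range is limited). The gripper opens to 85 mm and grips with 20 to 120 N. Pads are 22 mm wide; open, the fingers measure 114 mm over their backs; the gripper's body (76 mm by 85 mm) begins 54 mm behind the grasp point. The pads swing forward as they close: fully open they stand 13 mm farther back than shut.
Start: joints at [-0.962, 0.385, 0.008, 0, -1.194, -0.259], TCP at [214.208, -587.124, 303.912] pointing down, gripper open.
Joint ranges: [-3.14, 3.14], [-1.21, 2.06], [-1.07, 1.41], [-3.16, 2.05], [-2.99, -0.16], [-3.1, 3.1]. Speed limits (rad/s): [2.79, 2.79, 3.14, 3.14, 3.14, 3.14].

INTERFACE

Orientations are given as a unit quaternion [x, y, z, w].
In Python, from bench import arm gives the robot as it stands.
- The arm moves only by the tool apply_moves, never from a script. Its argument "increments" is a list that holds one entry, the list of rows, each a list of 7 numbers: the shift along the tool's x, y, z scaled (see below), then the turn, a rotation vector about the tool's x, y, z scaled (see below), then the gripper's target within -1 to 1 (fully open at 1, half-way at 0, shut at -1). A call has 1 to 10 rows; each row is the pose to reach, as a shift and turn from the pose commanded when the call began, along the tool's axes at that moment; what a row does not reach only later rows make up. The controller multiplies each number of a shift by 100 mm and each number of a turn by 0.5 rad. A row lasts 1/10 s, in which the tool goes at most 50 mm and 8.59 degrees, less where a joint would pass 70% of its speed; a pose out of reach is approached as far as the arm can. A call with a number of a shift or a turn outside -1 to 1 is refused whole. A call with a gripper value outside its range is refused whole. The fingers move at their own pace and stop on an object; the grip force is fixed at half the most. Time passes only in rows, so rows that repeat a pose let the fingers close. It gives the time, the measured TCP pose, the force and the opening at its end, in the units of the state.
- arm.read_state(): the state, without advancing time (a new reading comes with each control period).
- arm.get_image(name): name is "side" or "top" or "wrist"; returns a dict with "img" (384x512x3 uint8, red, green, blue), "fx", "fy", "cx", "cy" (pixels), "pose" (4x4, takes a point from camera to world coordinates). Camera axes: x right, y up, looking along -z (the intrinsics and any distortion apply to the point x, -y, -z); pixel columns grow to the right and rows downward; lengths in mm; the calibration is good to about 2 mm. A picture is of the moment at which its call begins. There is no depth.
- arm.job_done(): hands the job in, once; it reports no verdict.
Trained networks look in a picture, given as the dict that the camera call returned (one of the last four; its "shot" number tells which), for a name from the list of things; names that differ only in an ending like _2 or _b are one class to them, and where a whole thing is asked for, a point or a joint stands for the part that bears it (a point fixed in the world has none). Each returns a list of dicts, best first, with "conf" (0 to 1); they miss things now and then, are a little off and sometimes report something else, mostly with a low value. They report only what shows in the picture. A call takes as long as a camera call. They do not tell look-alikes from the thing itself.
- arm.outline_of(label, picture): "pixels" (384x512 bool, what is visible of it) and "box" ([centre column, centre row, width, height] in pixels, round what is visible of it).
- arm.mark_of(label, picture): "at" ([column, row] in pixels: a listed point, or the origin of a listed thing).
The state is a dict: "clock": time; "joints": joint angles; "joint_vel": joint speeds; "joint_efforts": joint torques, N m; "position": TCP position; "ee_rot": TCP orientation; "contact_force": force on the tool from outside, world axes, zero at the start; "wrist_torque": the same for the moment, N m; "gripper_width": finger opening in mm.
Only numpy, scipy, OpenCV 4.12 (cv2) and the standard library are available. Lean on these libraries where they do the work, as an engineer would, in place of code of your own. Each camera call takes 0.05 s, during which the arm holds its last target.

TASK

Set the blue and white guide insert into the open mouth of the glass measuring cell so that its white flange sits flat on the steel rim, and let go of it. Then lift the orange-headed probe out of its rest and lower its rod through the guide's hole, never letting it touch the guide or the cell, until the top of the blue collar is level with the black band on the rod. Finish while still holding the probe there, still, upright and centred in the hole, and do not disturb the timer, the dark vial or the brown bottle.

Things in the scene. Friction and masses are not known exactly. Their poses are not given: they have to be found in the camera images.
- cell: Measuring cell, fixed to the worktop, open at the top: grey foot plate 110 x 110 x 12 mm, clear glass wall 64 mm wide, steel rim ring 66 mm outside, 50 mm inside. Rim 75 mm, inner floor 15 mm above the worktop. Two thin glass ports stick out 17 mm sideways. Origin: underside centre, z up.
- cell_rim (a point): Centre of the cell's mouth, level with the top of the steel rim (75 mm above the cell's origin).
- guide: Loose round guide insert, 54 mm tall, 80 g, standing on its spigot; 24 mm bore right through. From below: white spigot 44 mm wide, 16 mm high (lower 8 mm taper to 36 mm), white flange 62 mm wide, 6 mm thick, blue grip collar 40 mm wide, 32 mm high. Seated, the spigot has 3 mm play all round in the mouth and the flange lies on the rim. Origin: underside centre, z up along the bore.
- guide_seat (a point): Point on the guide's axis at the underside of the flange, 16 mm above the guide's origin; seated, it coincides in height with cell_rim.
- guide_top (a point): Centre of the guide's bore at the top of the blue collar, 54 mm above the guide's origin.
- rest: Probe rest, fixed: grey foot 100 x 90 mm, two upright cheeks 35 mm to either side (along its y), aluminium top plate 60 x 84 x 10 mm with a 16 mm hole in the middle; plate top 120 mm above the worktop. Origin: underside centre, z up.
- rest_hole (a point): Centre of the rest's hole at the top of its plate.
- probe: Rigid probe, no cable, 70 g, 165 mm long, hanging upright in the rest by its head. Steel rod 10 mm wide, 105 mm long, black band from 62 to 78 mm above the tip; above it an orange round head, 28 mm wide, 60 mm tall. In the rest the tip is 15 mm, the head 120 to 180 mm above the worktop. Origin: the tip, z along the rod to the head.
- probe_tip (a point): Lower tip of the probe's rod.
- probe_band (a point): Point on the rod's axis at the middle of the black band, 70 mm above the tip.
- probe_head (a point): Centre of the orange head, on the axis, 135 mm above the tip: the place to grip.
- timer: White bench timer 62 x 66 x 18 mm, loose, a bystander. Origin: underside centre.
- vial: Dark vial with white cap, 33 mm in diameter, 73 mm tall, loose, a bystander. Origin: underside centre.
- brown_bottle: Brown bottle with blue cap, 47 mm in diameter, 100 mm tall, loose, a bystander. Origin: underside centre.
There are look-alikes about, which are no part of the job. What is shaped like the guide but pink or purple is not meant.

How it is judged (in metres and radians):
On the way, in this order (a step that is already met when the one before it is completed fails the run):
1. the guide is seated in the cell's mouth, flange on the rim, and released (horizontal distance between guide_seat and cell_rim below 0.005 m and z of guide_seat in the frame of cell between 0.071 and 0.078 m and angle between guide's own z axis and vertical below 0.06 rad and contact force between the fingers and guide below 0.1 N), for 0.3 s.
2. the probe is held with its tip above the collar of the seated guide (horizontal distance between guide_seat and cell_rim below 0.005 m and z of guide_seat in the frame of cell between 0.071 and 0.078 m and angle between guide's own z axis and vertical below 0.06 rad and height (world z) of probe_tip above 0.117 m and contact force between the fingers and probe above 1 N), for 0.1 s.
At the end, for the whole second after the job is handed in: Guide seated (flange within 3 mm of the rim, 5 mm of the axis, level), released. Fingers hold the probe still, tilted under 0.1 rad, band's middle within 11 mm of the collar top's height and 5 mm of the bore's axis, tip within 6 mm of that axis, touching neither guide nor cell (all of step 1 and z of probe_band in the frame of guide_top between -0.011 and 0.011 m and horizontal distance between probe_band and guide_top below 0.005 m and horizontal distance between probe_tip and guide_top below 0.006 m and angle between probe's own z axis and vertical below 0.1 rad and linear speed of probe below 0.02 m/s and contact force between the fingers and probe above 1 N and contact force between probe and guide below 0.3 N and contact force between probe and cell below 0.3 N); the arm keeps its last pose, push and grip.
It fails at once if the probe touches the guide (more than 0.5 N) (contact force between probe and guide above 0.5 N).
It fails at once if the probe touches the cell (more than 0.5 N) (contact force between probe and cell above 0.5 N).
It fails at once if a bystander (timer, vial, brown bottle) is moved by more than 20 mm or tipped (distance of any of timer, vial, brown_bottle from where it was at the start of the episode above 0.02 m or angle between any of timer, vial, brown_bottle's own z axis and vertical above 0.3 rad).
It also fails if it takes over 51 s, if anything falls off the work surface, if the arm or the gripper's body presses on something with over 40 N, if the wrist force passes 120 N, or if a joint passes its speed limit or range.

## Working session

There is one attempt and no reset: what is moved stays moved. The work goes in short steps, Python scripts to look and compute and a tool call to move; the robot and the scene stay as the last step left them, time stands still between calls to the robot, and variables do not carry over. Pictures are saved under pics/ and viewed, and the job is handed in when it is done.

Besides the shell and the picture viewer there is one more tool, called after "Call:" as a command line: name --argument value ..., lists and objects as JSON in quotes. apply_moves: Moves the arm, as the interface text tells. Shifts and turns lie within -1 to 1; 1 stands for 100 mm of shift or 0.5 rad of turn. Its arguments: {"type":"object","properties":{"increments":{"type":"array"}},"required":["increments"]}

```bash
mkdir -p pics; ls; python3 - <<'E'
from bench import arm
import cv2, numpy as np
print(arm.read_state())
for n in ["side","top","wrist"]:
    p=arm.get_image(n)
    print(n,p["fx"],p["fy"],p["cx"],p["cy"],np.round(p["pose"],3).tolist(),[k for k in p])
    cv2.imwrite(f"pics/{n}0.png",cv2.resize(p["img"][:,:,::-1],(768,576)))
    for l in ["cell_rim","guide","guide_top","guide_seat","rest_hole","probe_head","probe_tip","probe_band","cell","timer","vial","brown_bottle"]:
        r=arm.mark_of(l,p)
        print(n,l,[(np.round(q["at"],1).tolist(),round(q["conf"],2)) for q in r[:3]])
E
```

```text
pics
{'clock': 0.0, 'joints': array([-9.62375501e-01,  3.85544485e-01,  6.63051122e-03, -4.70431151e-04,
       -1.19397415e+00, -2.58578835e-01]), 'joint_vel': array([ 0.0014293 ,  0.00081941, -0.00091945, -0.00058044,  0.00050516,
        0.00046795]), 'joint_efforts': array([ 8.29418022e-04, -3.92292666e+01,  1.88398612e+01,  4.18587416e+00,
       -4.58459413e-03,  7.03123053e-07]), 'position': array([ 214.0835769 , -586.74660146,  302.83476073]), 'ee_rot': array([-1.73944783e-01,  9.84754828e-01,  1.04098361e-03, -2.40928298e-04]), 'contact_force': array([-0.4217195 ,  0.07424072, -0.8044049 ]), 'wrist_torque': array([-0.0071256 , -0.03944217,  0.04377681]), 'gripper_width': 85.70171620331516}
side 403.71329749790465 403.71329749790465 254.88206232633667 192.75704656256846 [[-0.814, 0.32, -0.484, 28.232], [-0.58, -0.44, 0.685, 843.404], [0.006, 0.839, 0.544, 745.759], [0.0, 0.0, 0.0, 1.0]] ['img', 'fx', 'fy', 'cx', 'cy', 'pose', 'shot']
side cell_rim [([230.8, 273.4], 0.79)]
side guide [([319.9, 204.5], 0.57), ([297.7, 214.4], 0.54), ([346.6, 192.1], 0.5)]
side guide_top [([323.
[... 1110 characters left out ...]
t_hole [([244.0, 212.1], 0.85)]
top probe_head [([245.6, 214.4], 0.55), ([245.7, 214.0], 0.46)]
top probe_tip []
top probe_band []
top cell []
top timer [([210.7, 167.4], 0.83)]
top vial [([273.6, 163.3], 0.57)]
top brown_bottle []
wrist 324.19713240590585 324.19713240590585 249.61053947117546 189.74780695855804 [[-0.343, -0.907, -0.245, 152.27], [0.939, -0.331, -0.089, -608.299], [-0.0, -0.261, 0.965, 373.291], [0.0, 0.0, 0.0, 1.0]] ['img', 'fx', 'fy', 'cx', 'cy', 'pose', 'shot']
wrist cell_rim []
wrist guide []
wrist guide_top []
wrist guide_seat []
wrist rest_hole []
wrist probe_head []
wrist probe_tip []
wrist probe_band []
wrist cell []
wrist timer []
wrist vial []
wrist brown_bottle []
```

View pics/side0.png

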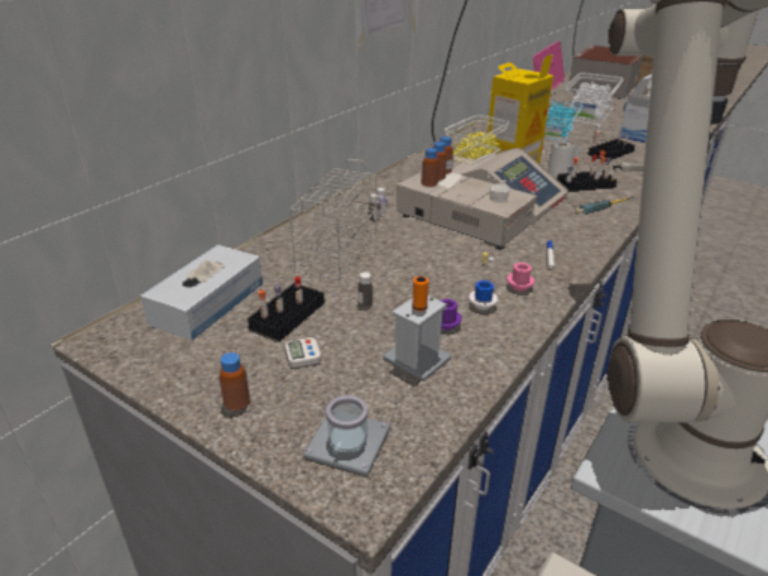

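View pics/top0.png

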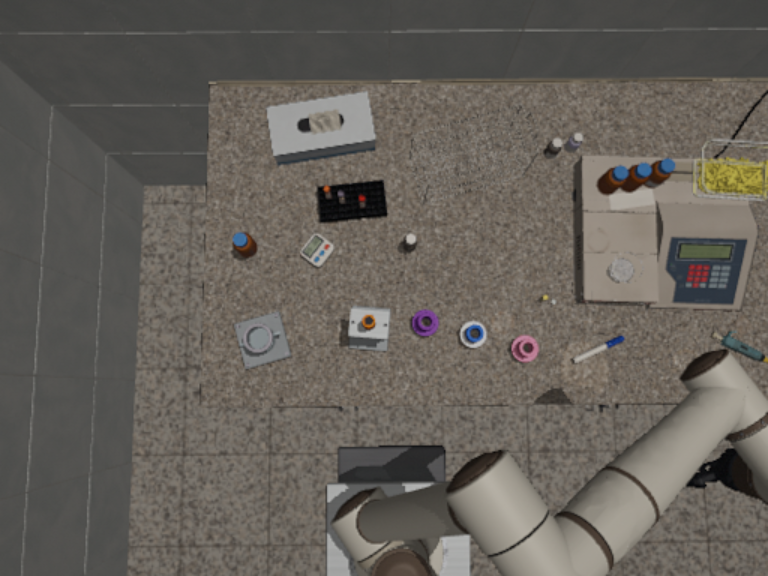

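View pics/wrist0.png

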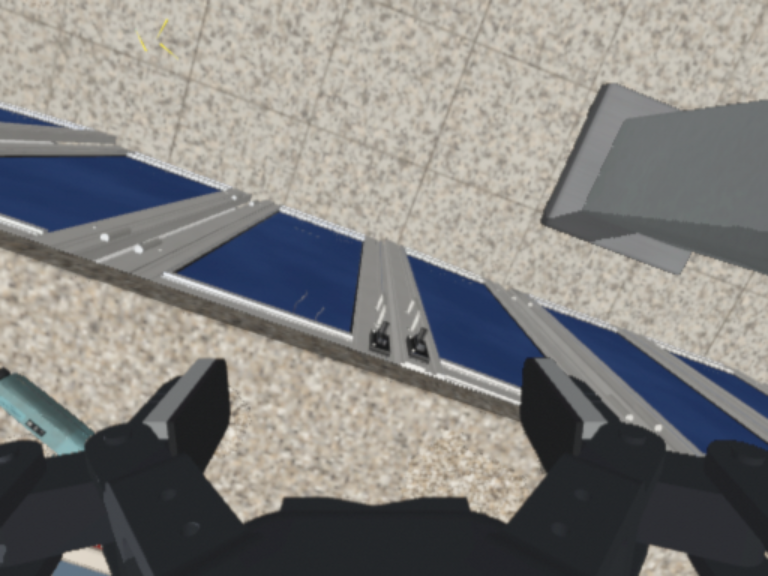

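```bash
cat > h.py <<'E'
import numpy as np, cv2
from bench import arm
def ray(p,uv):
    d=np.array([(uv[0]-p["cx"])/p["fx"],-(uv[1]-p["cy"])/p["fy"],-1.])
    P=np.array(p["pose"]); d=P[:3,:3]@d; return P[:3,3],d/np.linalg.norm(d)
def onz(p,uv,z):
    o,d=ray(p,uv); return o+d*(z-o[2])/d[2]
def proj(p,X):
    P=np.array(p["pose"]); c=P[:3,:3].T@(np.array(X,float)-P[:3,3])
    return np.array([p["cx"]+p["fx"]*c[0]/-c[2], p["cy"]-p["fy"]*c[1]/-c[2]])
def tri(obs):
    A=np.zeros((3,3));b=np.zeros(3)
    for p,uv in obs:
        o,d=ray(p,uv);M=np.eye(3)-np.outer(d,d);A+=M;b+=M@o
    return np.linalg.solve(A,b)
def save(p,name,pts=()):
    im=cv2.resize(p["img"][:,:,::-1],(768,576))
    for uv in pts: cv2.drawMarker(im,(int(uv[0]*1.5+.5),int(uv[1]*1.5+.5)),(0,255,0),cv2.MARKER_CROSS,8,1)
    cv2.imwrite(name,im)
def crop(p,name,uv,r,s):
    u,v=int(uv[0]),int(uv[1]); u0=max(u-r,0);v0=max(v-r,0)
    im=p["img"][v0:v+r,u0:u+r,::-1]
    cv2.imwrite(name,cv2.resize(im,None,fx=s,fy=s,interpolation=cv2.INTER_CUBIC)); print(name,"crop origin",u0,v0,"scale",s)
E
python3 - <<'E'
from h import *
s=arm.get_image("side");t=arm.get_image("top")
def go(l,z,us,ut):
    print(l,"side",np.round(onz(s,us,z),1),"top",np.round(onz(t,ut,z),1),"tri",np.round(tri([(s,us),(t,ut)]),1))
go("guide_top",54,[323.4,188.0],[316.7,222.9])
go("guide",0,[319.9,204.5],[312.9,227.0])
go("guide_seat",16,[318.3,199.6],[314.4,220.6])
go("cell_rim",75,[230.8,273.4],[171.2,222.9])
go("rest_hole",120,[278.9,205.7],[244,212.1])
go("head",150,[279.8,191.6],[245.6,214.4])
go("timer",0,[202.1,234.3],[210.7,167.4])
go("vial",0,[242.9,201.4],[273.6,163.3])
crop(s,"pics/s1.png",[275,230],80,4)
crop(t,"pics/t1.png",[245,215],90,4)
E
```

```text
guide_top side [ 482.1 -180.4   54. ] top [ 478.1 -176.4   54. ] tri [ 478.7 -175.5   57.6]
guide side [ 480.  -163.3    0. ] top [ 468.1 -170.2    0. ] tri [ 474.5 -167.7   -1.3]
guide_seat side [ 487.6 -163.6   16. ] top [ 489.  -173.9   16. ] tri [ 491.  -174.3    8.6]
cell_rim side [469.8 313.3  75. ] top [480.2 309.5  75. ] tri [477.8 308.9  67.8]
rest_hole side [494.8  69.5 120. ] top [509.7  66.9 120. ] tri [504.9  64.3 114.2]
head side [506.8  48.3 150. ] top [499.3  61.4 150. ] tri [498.6  61.4 159.9]
timer side [687.1 176.9   0. ] top [682.  186.4   0. ] tri [679.7 185.2   9. ]
vial side [693.4 -30.2   0. ] top [695.2 -36.8   0. ] tri [697.  -36.5  -5.1]
pics/s1.png crop origin 195 150 scale 4
pics/t1.png crop origin 155 125 scale 4
```

View pics/s1.png

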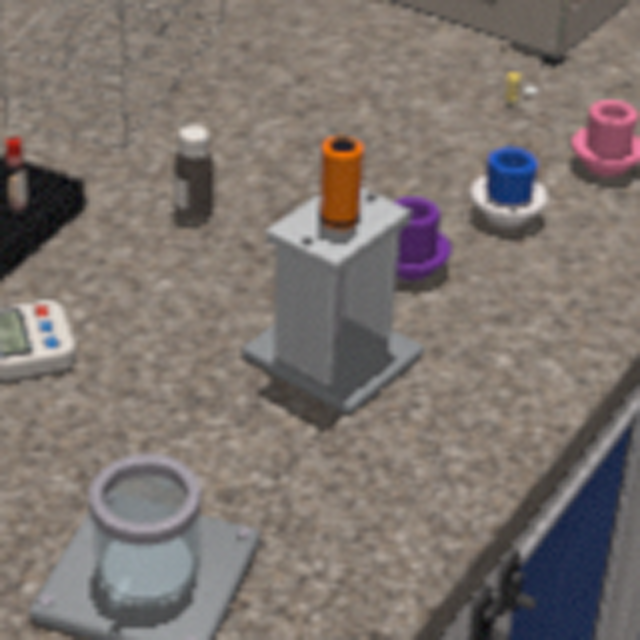

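View pics/t1.png

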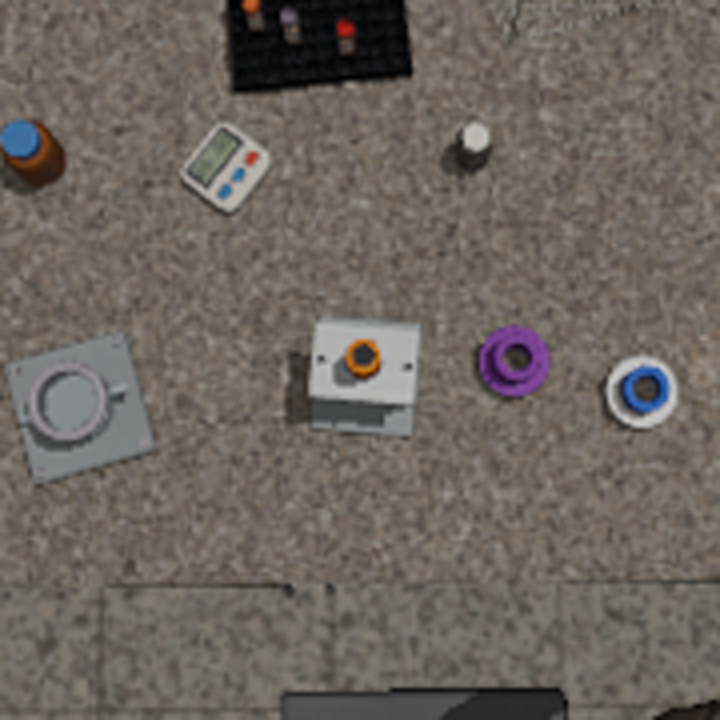

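Call:
apply_moves --increments '[[[-0.78, 0.59, 0.11, 0, 0, -0.49, 1], [-0.78, 0.59, 0.11, 0, 0, -0.49, 1], [-0.78, 0.59, 0.11, 0, 0, -0.49, 1]]]'

```text
clock: 2.35
position: [268.9, -501.2, 292.5]
ee_rot: [-0.296, 0.955, 0.001, 0.0]
contact_force: [-0.4, -0.4, -0.3]
gripper_width: 85.5
```

Call:
apply_moves --increments '[[[-0.9, 0.39, 0.11, 0, 0, -0.49, 1], [-0.9, 0.39, 0.11, 0, 0, -0.49, 1], [-0.9, 0.39, 0.11, 0, 0, -0.49, 1]]]'

```text
clock: 2.65
position: [321.7, -419.0, 281.7]
ee_rot: [-0.411, 0.912, 0.001, 0.0]
contact_force: [-0.1, -0.6, 0.5]
gripper_width: 85.2
```

Call:
apply_moves --increments '[[[-0.97, 0.16, 0.11, 0, 0, -0.49, 1], [-0.97, 0.16, 0.11, 0, 0, -0.49, 1], [-0.97, 0.16, 0.11, 0, 0, -0.49, 1]]]'

```text
clock: 2.95
position: [374.7, -336.7, 270.7]
ee_rot: [-0.519, 0.855, 0.0, 0.0]
contact_force: [-0.3, -0.9, 1.0]
gripper_width: 85.3
```

Call:
apply_moves --increments '[[[-0.98, -0.08, 0.11, 0, 0, -0.49, 1], [-0.98, -0.08, 0.11, 0, 0, -0.49, 1], [-0.98, -0.08, 0.11, 0, 0, -0.49, 1]]]'

```text
clock: 3.25
position: [427.8, -254.2, 259.8]
ee_rot: [-0.619, 0.785, -0.0, 0.0]
contact_force: [-0.8, 0.9, 0.0]
gripper_width: 84.9
```

Call:
apply_moves --increments '[[[-0.89, -0.3, 0.1, 0, 0, -0.47, 1], [-0.89, -0.3, 0.1, 0, 0, -0.47, 1], [-0.89, -0.3, 0.1, 0, 0, -0.47, 1]]]'

```text
clock: 3.55
position: [478.2, -175.5, 249.8]
ee_rot: [-0.706, 0.708, -0.0, 0.0]
contact_force: [-0.1, -0.0, -0.8]
gripper_width: 85.5
```

```bash
python3 - <<'E'
from h import *
w=arm.get_image("wrist")
print(arm.read_state()["position"],arm.read_state()["ee_rot"], np.round(w["pose"],3).tolist())
pts=[]
for l,z in [("guide_top",54),("guide_seat",16),("guide",0)]:
    for q in arm.mark_of(l,w)[:3]: print(l,q["conf"],np.round(q["at"],1),onz(w,q["at"],z)); pts.append(q["at"])
pts.append(proj(w,[478,-175,54]))
save(w,"pics/w1.png",pts)
E
```

```text
[ 477.10254087 -176.73133036  249.86009764] [-7.05431497e-01  7.08778084e-01 -9.90452577e-05 -1.47903023e-04] [[-1.0, -0.002, -0.002, 477.952], [0.002, -0.966, -0.26, -239.977], [-0.001, -0.26, 0.966, 319.164], [0.0, 0.0, 0.0, 1.0]]
guide_top 0.82 [215.1 299.8] [510.80241808 -62.31606216  54.        ]
guide_top 0.72 [246.2 180.8] [ 481.24627581 -176.33362161   54.        ]
guide_top 0.66 [288.4  26.5] [ 449.19678577 -294.57389359   54.        ]
guide_seat 0.97 [286.3  37.4] [ 446.63308504 -293.85778138   16.        ]
guide_seat 0.84 [220.1 275.5] [509.43309665 -65.73560152  16.        ]
guide_seat 0.67 [246.1 171.4] [ 481.76881364 -176.43135724   16.        ]
guide 0.93 [245.5 170.8] [ 482.56948036 -173.69315394    0.        ]
guide 0.87 [221.1 265.1] [509.68088976 -69.15328863   0.        ]
guide 0.58 [281.8  40.9] [ 448.98264228 -293.79170887    0.        ]
```

View pics/w1.png

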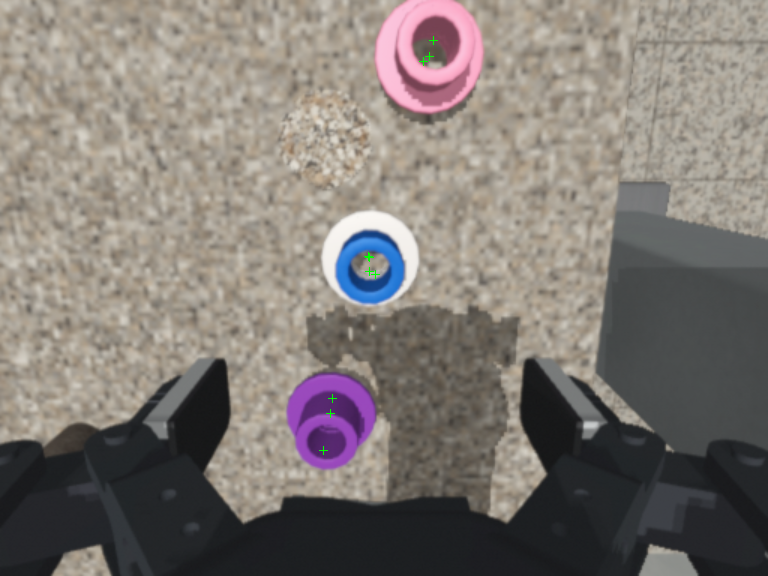

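```bash
python3 - <<'E'
from h import *
w=arm.get_image("wrist")
for uv,z in [((246.7,178.9),54),((247,171.7),22)]: print(onz(w,uv,z), proj(w,[481,-175.5,z]))
hsv=cv2.cvtColor(w["img"],cv2.COLOR_RGB2HSV)
m=((hsv[...,0]>95)&(hsv[...,0]<125)&(hsv[...,1]>150)).astype(np.uint8)
m[:130]=0;m[230:]=0
c,_=cv2.findContours(m,cv2.RETR_EXTERNAL,cv2.CHAIN_APPROX_NONE)
c=max(c,key=cv2.contourArea); e=cv2.fitEllipse(c); print(e,cv2.boundingRect(c))
# expected silhouette model
def sil(x,y):
    P=[]
    for r,z in [(31,22),(31,16),(20,54),(20,22)]:
        a=np.linspace(0,6.28,60); P.append(np.array([proj(w,[x+r*np.cos(t),y+r*np.sin(t),z]) for t in a]))
    return P
im=cv2.resize(w["img"][110:240,170:330,::-1],None,fx=4,fy=4,interpolation=cv2.INTER_CUBIC)
for P in sil(481,-175.5): cv2.polylines(im,[((P+0.5-[170,110])*4).astype(int)],True,(0,255,0),1)
cv2.imwrite("pics/w1c.png",im)
E
```

```text
[ 478.02839226 -180.73676567   54.        ] [243.24788192 184.96827718]
[ 478.03725209 -180.16937857   22.        ] [243.89971429 176.59372981]
((242.89105224609375, 181.3881378173828), (43.60953140258789, 47.24268341064453), 4.852334976196289) (221, 158, 45, 48)
```

View pics/w1c.png

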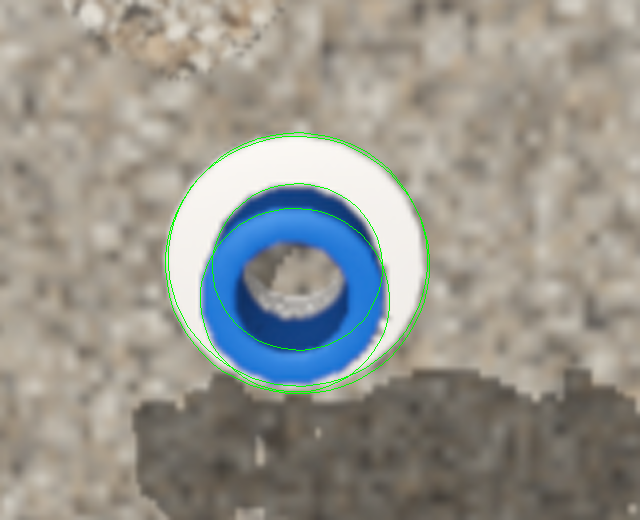

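```bash
python3 - <<'E'
from h import *
s=arm.read_state(); print(s["clock"],s["position"],s["ee_rot"],s["joints"])
E
```

```text
3.8 [ 475.49495738 -178.492325    250.10756238] [-7.04020253e-01  7.10179891e-01 -7.90381076e-05 -2.08431709e-05] [-3.89706742e-02  2.35167583e-01 -3.55097118e-01  1.66501878e-04
 -9.80444493e-01  3.01669250e-02]
```

Call:
apply_moves --increments '[[[0, 0, 0, 0, 0, 0, 1]]]'

```text
clock: 3.9
position: [475.5, -178.3, 250.1]
ee_rot: [-0.704, 0.71, -0.0, 0.0]
contact_force: [0.2, 0.3, -0.7]
gripper_width: 85.1
```

Call:
apply_moves --increments '[[[0, 0, 0, 0, 0, 0, 1], [0, 0, 0, 0, 0, 0, 1], [0, 0, 0, 0, 0, 0, 1]]]'

```text
clock: 4.2
position: [475.9, -177.4, 250.0]
ee_rot: [-0.705, 0.709, -0.0, 0.0]
contact_force: [0.2, 0.1, -0.8]
gripper_width: 85.0
```

Call:
apply_moves --increments '[[[-0.01, -0.02, 0.2, 0, 0, 0, 1], [-0.02, -0.045, 0.5, 0, 0, 0, 1], [-0.02, -0.045, 0.7, 0, 0, 0, 1], [-0.02, -0.045, 0.8, 0, 0, 0, 1], [-0.02, -0.045, 0.8, 0, 0, 0, 1], [-0.02, -0.045, 0.8, 0, 0, 0, 1]]]'

```text
clock: 4.8
position: [481.1, -175.3, 170.6]
ee_rot: [-0.705, 0.709, -0.001, 0.0]
contact_force: [0.7, -0.4, 0.8]
gripper_width: 85.4
```

```bash
cat >> h.py <<'E'
def guidefit(w,name,x,y,zb=0,r=(110,240,170,330),sc=4):
    im=cv2.resize(w["img"][r[0]:r[1],r[2]:r[3],::-1],None,fx=sc,fy=sc,interpolation=cv2.INTER_CUBIC)
    a=np.linspace(0,6.28,60)
    for rr,z in [(31,22),(20,54),(12,54)]:
        P=np.array([proj(w,[x+rr*np.cos(t),y+rr*np.sin(t),z+zb]) for t in a])
        cv2.polylines(im,[((P+0.5-[r[2],r[0]])*sc).astype(int)],True,(0,255,0),1)
    cv2.imwrite(name,im)
E
python3 - <<'E'
from h import *
w=arm.get_image("wrist")
print(arm.read_state()["position"],arm.read_state()["ee_rot"],arm.read_state()["joint_vel"])
guidefit(w,"pics/w2.png",481.5,-175.3,0,(0,384,0,512),1.5)
E
```

```text
[ 481.31296297 -175.28280093  171.00364933] [-7.05100458e-01  7.09106509e-01 -9.41361525e-04  6.45645341e-04] [ 0.00036029 -0.00875776  0.00132487 -0.00434278  0.00063441 -0.00154561]
```

View pics/w2.png

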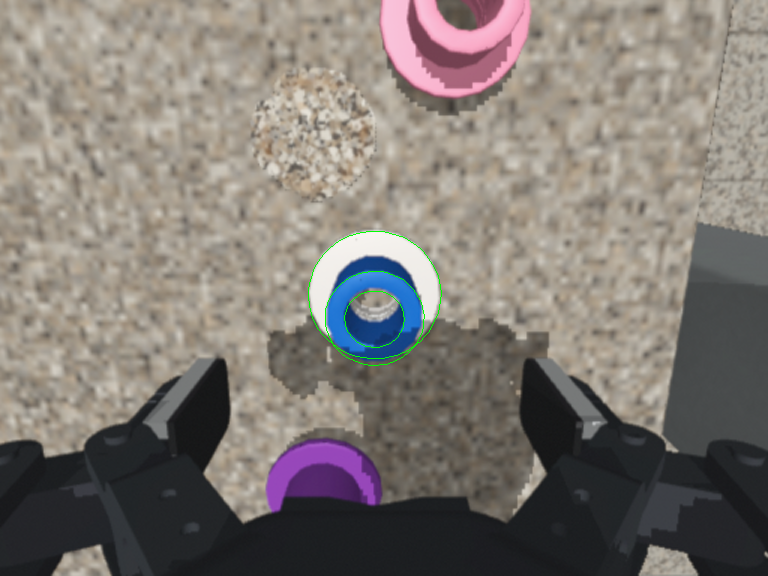

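Call:
apply_moves --increments '[[[0, 0, 0.2, 0, 0, 0, 1], [0, 0, 0.45, 0, 0, 0, 1], [0, 0, 0.65, 0, 0, 0, 1], [0, 0, 0.73, 0, 0, 0, 1], [0, 0, 0.735, 0, 0, 0, 1], [0, 0, 0.735, 0, 0, 0, 1]]]'

```text
clock: 5.45
position: [481.4, -175.3, 97.4]
ee_rot: [-0.705, 0.709, -0.001, 0.001]
contact_force: [-0.3, 0.1, 0.1]
gripper_width: 85.4
```

Call:
apply_moves --increments '[[[0, 0, 0, 0, 0, 0, -1], [0, 0, 0, 0, 0, 0, -1], [0, 0, 0, 0, 0, 0, -1], [0, 0, 0, 0, 0, 0, -1], [0, 0, 0, 0, 0, 0, -1], [0, 0, 0, 0, 0, 0, -1], [0, 0, 0, 0, 0, 0, -1], [0, 0, 0, 0, 0, 0, -1]]]'

```text
clock: 6.25
position: [480.8, -175.2, 97.2]
ee_rot: [-0.705, 0.709, -0.0, 0.0]
contact_force: [-1.3, 0.6, 5.8]
gripper_width: 37.8
```

```bash
python3 - <<'E'
from h import *
w=arm.get_image("wrist");s=arm.get_image("side")
save(w,"pics/w3.png");crop(s,"pics/s3.png",[320,195],60,5)
E
```

```text
pics/s3.png crop origin 260 135 scale 5
```

View pics/w3.png

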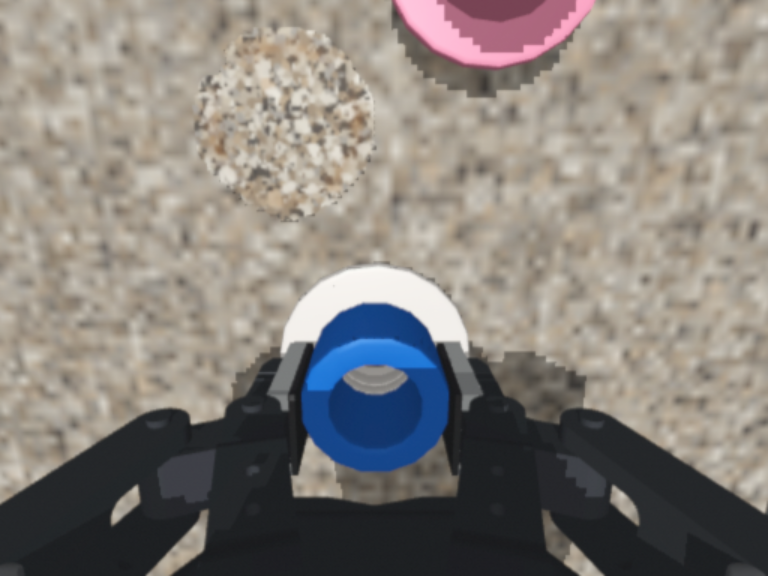

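View pics/s3.png

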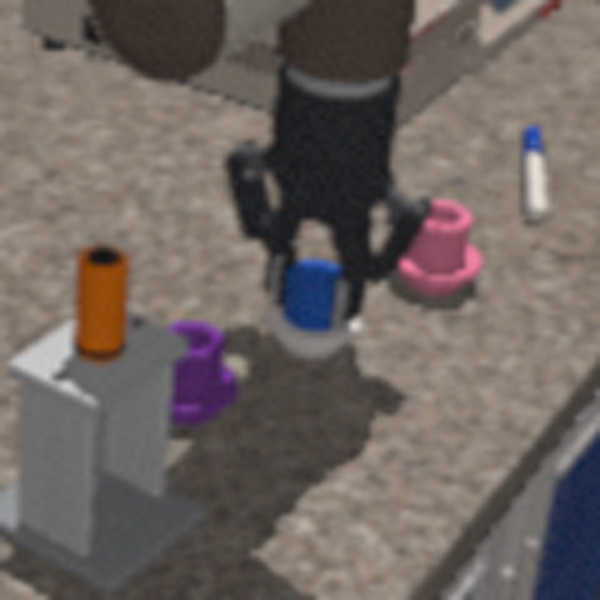

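Call:
apply_moves --increments '[[[0, 0, -0.05, 0, 0, 0, -1], [0, 0, -0.2, 0, 0, 0, -1], [0, 0, -0.5, 0, 0, 0, -1], [0, 0, -0.9, 0, 0, 0, -1], [0, 0, -1, 0, 0, 0, -1]]]'

```text
clock: 6.85
position: [482.4, -175.4, 200.5]
ee_rot: [-0.705, 0.709, -0.003, 0.002]
contact_force: [0.3, 0.5, -0.6]
gripper_width: 38.2
```

Call:
apply_moves --increments '[[[-0.05, 0, -0.4, 0, 0, 0, -1], [-0.2, 0, -0.8, 0, 0, 0, -1], [-0.4, 0, -1, 0, 0, 0, -1], [-0.7, 0, -1, 0, 0, 0, -1], [-1, 0, -1, 0, 0, 0, -1]]]'

```text
clock: 7.35
position: [480.7, -74.3, 296.6]
ee_rot: [-0.704, 0.71, 0.0, 0.001]
contact_force: [0.2, -0.4, -1.9]
gripper_width: 37.9
```

Call:
apply_moves --increments '[[[-0.35, 0, -0.1, 0, 0, 0, -1], [-0.7, 0, -0.15, 0, 0, 0, -1], [-1, 0, -0.15, 0, 0, 0, -1]]]'

```text
clock: 7.65
position: [481.4, 26.4, 311.6]
ee_rot: [-0.705, 0.709, 0.0, 0.0]
contact_force: [0.2, -0.5, -1.0]
gripper_width: 38.3
```

```bash
python3 - <<'E'
from h import *
w=arm.get_image("wrist")
st=arm.read_state();print(st["position"],st["contact_force"])
save(w,"pics/w4.png")
E
```

```text
[481.73164484  29.01928316 311.12246939] [ 0.07651947  2.32960401 -2.11585097]
```

View pics/w4.png

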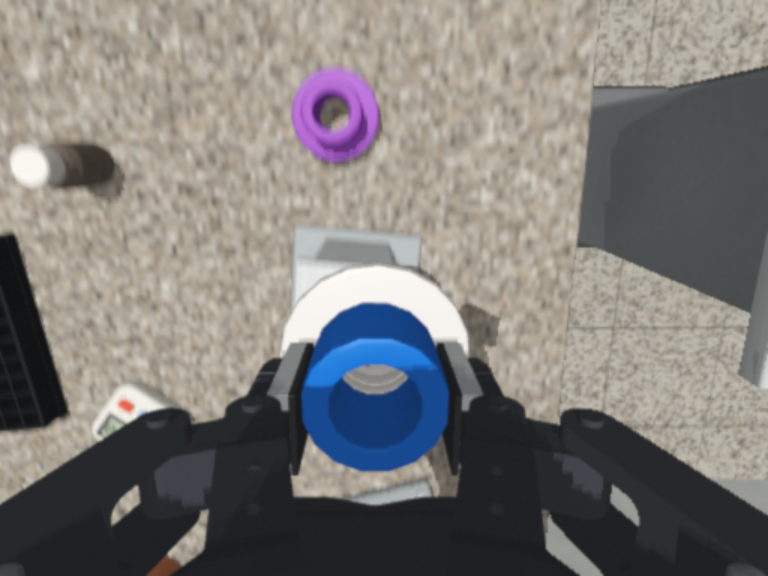

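Call:
apply_moves --increments '[[[-0.2, 0, 0, 0, 0, 0, -1], [-0.6, 0, 0, 0, 0, 0, -1], [-1, 0, 0, 0, 0, 0, -1]]]'

```text
clock: 8.0
position: [481.7, 125.6, 310.7]
ee_rot: [-0.704, 0.71, 0.0, -0.001]
contact_force: [1.0, 0.1, -0.3]
gripper_width: 37.9
```

Call:
apply_moves --increments '[[[-0.4, 0, 0, 0, 0, 0, -1], [-0.75, 0, 0, 0, 0, 0, -1], [-1, 0, 0, 0, 0, 0, -1]]]'

```text
clock: 8.3
position: [482.4, 226.7, 310.4]
ee_rot: [-0.705, 0.709, 0.0, -0.001]
contact_force: [-0.5, -0.4, -0.4]
gripper_width: 38.1
```

Call:
apply_moves --increments '[[[-0.3, 0, 0, 0, 0, 0, -1], [-0.6, 0, 0, 0, 0, 0, -1], [-0.85, 0, 0, 0, 0, 0, -1], [-0.95, 0, 0, 0, 0, 0, -1]]]'

```text
clock: 8.7
position: [483.1, 321.6, 310.0]
ee_rot: [-0.706, 0.709, 0.0, -0.001]
contact_force: [0.1, 0.6, -1.7]
gripper_width: 37.8
```

Call:
apply_moves --increments '[[[-0.2, 0, 0, 0, 0, 0, -1], [-0.4, 0, 0, 0, 0, 0, -1], [-0.55, 0, 0, 0, 0, 0, -1], [-0.65, 0, 0, 0, 0, 0, -1], [-0.7, 0, 0, 0, 0, 0, -1], [-0.7, 0, 0, 0, 0, 0, -1], [-0.7, 0, 0, 0, 0, 0, -1]]]'

```text
clock: 9.4
position: [483.9, 389.4, 311.4]
ee_rot: [-0.705, 0.709, -0.0, -0.0]
contact_force: [0.8, -0.8, -0.6]
gripper_width: 37.7
```

```bash
python3 - <<'E'
from h import *
w=arm.get_image("wrist")
st=arm.read_state();print(st["position"],st["contact_force"],st["ee_rot"])
pts=[]
for q in arm.mark_of("cell_rim",w)[:3]: print(q["conf"],np.round(q["at"],1),onz(w,q["at"],75)); pts.append(q["at"])
save(w,"pics/w5.png",pts)
im=cv2.imread("pics/w5.png")
a=np.linspace(0,6.28,80)
for r in (33,25):
    P=np.array([proj(w,[478+r*np.cos(t),309+r*np.sin(t),75]) for t in a])
    cv2.polylines(im,[((P+.5)*1.5).astype(int)],True,(0,255,0),1)
cv2.imwrite("pics/w5.png",im)
E
```

```text
[483.91750338 389.26204748 311.48034184] [ 0.06453049 -0.84308838  0.13782085] [-7.04815661e-01  7.09390482e-01 -2.00939801e-05 -1.66054027e-04]
0.57 [260.9  86.1] [473.2000496  310.87700287  75.        ]
```

View pics/w5.png

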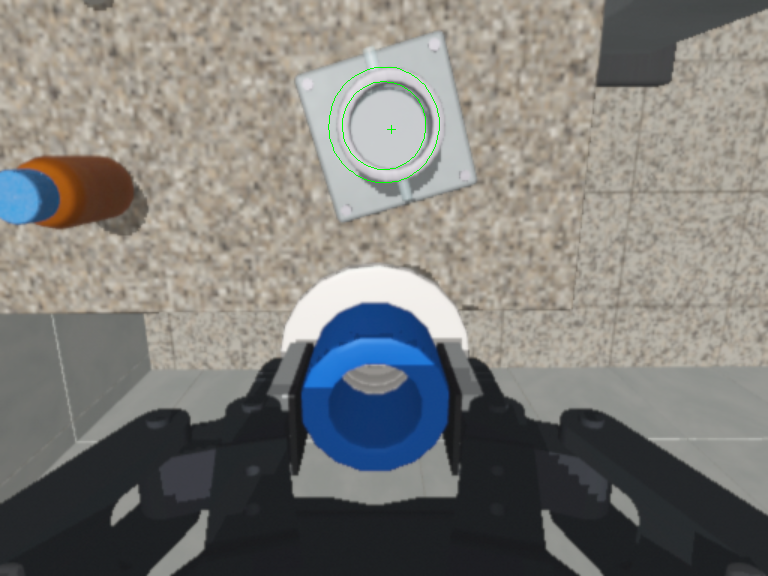

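```bash
cat >> h.py <<'E'
def ringfit(w,name,x,y,z,rs,r,sc=4):
    im=cv2.resize(w["img"][r[0]:r[1],r[2]:r[3],::-1],None,fx=sc,fy=sc,interpolation=cv2.INTER_CUBIC)
    a=np.linspace(0,6.28,80)
    for rr in rs:
        P=np.array([proj(w,[x+rr*np.cos(t),y+rr*np.sin(t),z]) for t in a])
        cv2.polylines(im,[((P+0.5-[r[2],r[0]])*sc).astype(int)],True,(0,255,0),1)
    cv2.imwrite(name,im)
E
python3 - <<'E'
from h import *
w=arm.get_image("wrist")
print(arm.read_state()["position"])
ringfit(w,"pics/w5c.png",475,309,75,(33,25),(15,155,190,330),5)
np.save("w5.npy",w["img"])
E
```

```text
[483.98321517 389.22275306 311.66284329]
```

View pics/w5c.png

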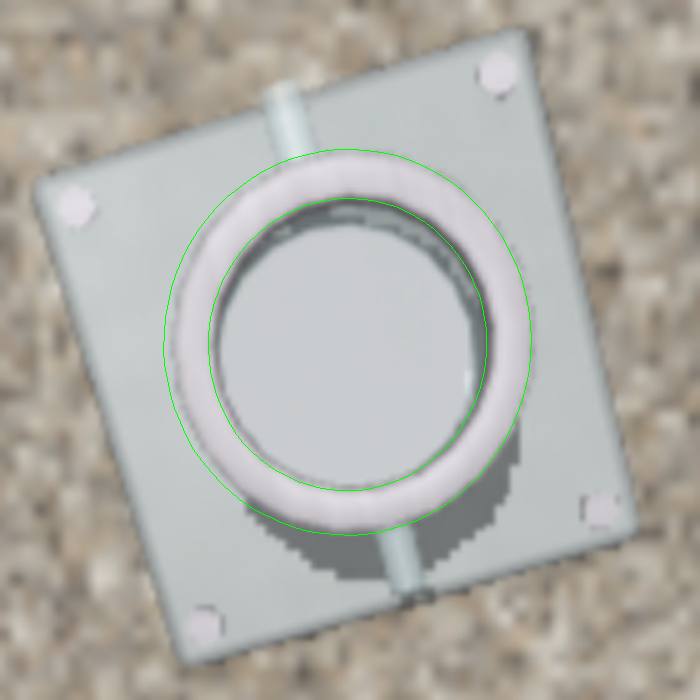

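```bash
python3 - <<'E'
from h import *
w=arm.get_image("wrist")
p=arm.read_state()["position"];print(p)
guidefit(w,"pics/w5g.png",p[0],p[1],p[2]-97.2,(160,330,170,330),4)
E
```

```text
[483.98194426 389.30501978 311.66006639]
```

View pics/w5g.png

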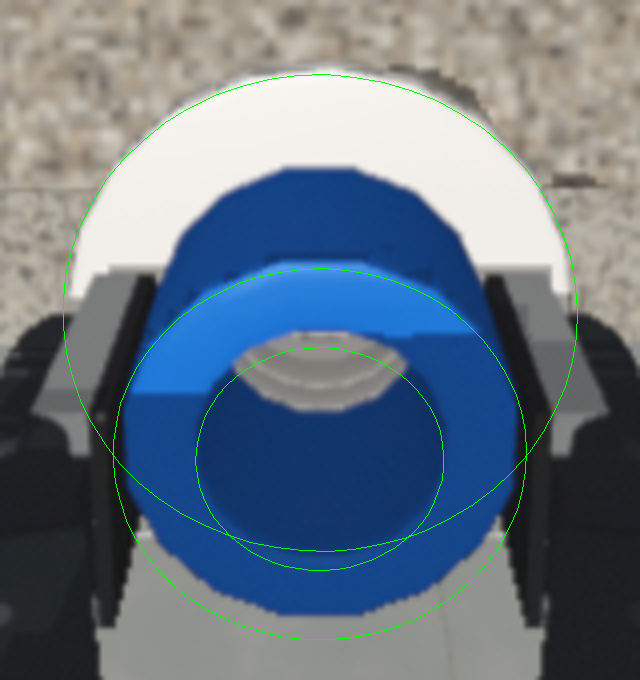

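Call:
apply_moves --increments '[[[0.04, 0.03, 0.2, 0, 0, 0, -1], [0.08, 0.06, 0.45, 0, 0, 0, -1], [0.12, 0.09, 0.65, 0, 0, 0, -1], [0.14, 0.09, 0.78, 0, 0, 0, -1], [0.14, 0.09, 0.81, 0, 0, 0, -1], [0.14, 0.09, 0.81, 0, 0, 0, -1], [0.14, 0.09, 0.81, 0, 0, 0, -1]]]'

```text
clock: 10.3
position: [475.4, 376.5, 231.6]
ee_rot: [-0.705, 0.709, -0.0, 0.001]
contact_force: [1.0, -0.1, 0.1]
gripper_width: 38.0
```

```bash
python3 - <<'E'
from h import *
w=arm.get_image("wrist")
p=arm.read_state()["position"];print(p)
print(proj(w,[474.6,309,75]))
ringfit(w,"pics/w6c.png",474.6,309,75,(32.3,25.3),(0,170,170,340),4)
E
```

```text
[475.414161   376.45348222 231.66951563]
[250.74153779  97.254691  ]
```

View pics/w6c.png

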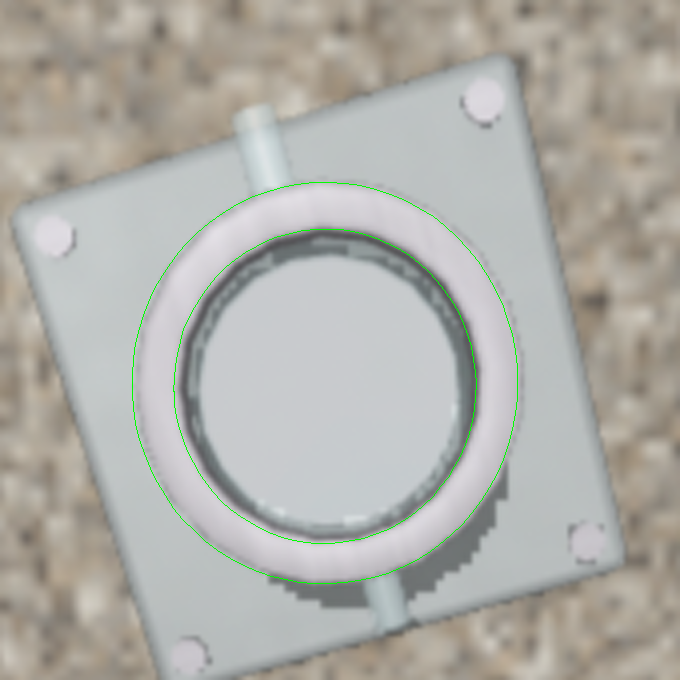

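Call:
apply_moves --increments '[[[0.15, 0.01, 0, 0, 0, 0, -1], [0.35, 0.015, 0, 0, 0, 0, -1], [0.52, 0.015, 0.05, 0, 0, 0, -1], [0.63, 0.015, 0.15, 0, 0, 0, -1], [0.67, 0.015, 0.25, 0, 0, 0, -1], [0.674, 0.015, 0.35, 0, 0, 0, -1], [0.674, 0.015, 0.4, 0, 0, 0, -1], [0.674, 0.015, 0.4, 0, 0, 0, -1], [0.674, 0.015, 0.4, 0, 0, 0, -1]]]'

```text
clock: 11.25
position: [473.1, 309.1, 190.2]
ee_rot: [-0.705, 0.709, -0.0, 0.0]
contact_force: [-0.7, 0.4, -0.6]
gripper_width: 37.8
```

```bash
python3 - <<'E'
from h import *
s=arm.get_image("side")
p=arm.read_state();print(p["position"],p["contact_force"])
crop(s,"pics/s7.png",[230,270],50,6)
E
```

```text
[473.1763357  309.14087698 190.57584268] [0.45949846 0.8526095  0.01217763]
pics/s7.png crop origin 180 220 scale 6
```

View pics/s7.png

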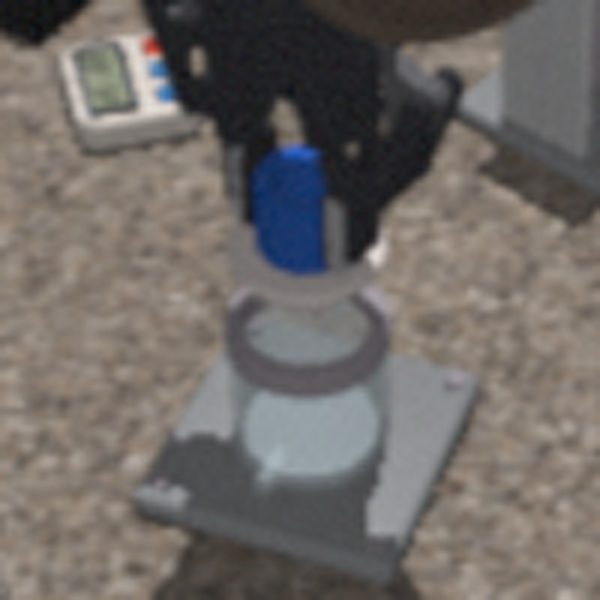

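Call:
apply_moves --increments '[[[0, -0.005, 0.05, 0, 0, 0, -1], [0, -0.008, 0.12, 0, 0, 0, -1], [0, -0.008, 0.19, 0, 0, 0, -1], [0, -0.008, 0.25, 0, 0, 0, -1], [0, -0.008, 0.27, 0, 0, 0, -1], [0, -0.008, 0.27, 0, 0, 0, -1]]]'

```text
clock: 11.9
position: [473.6, 308.3, 162.9]
ee_rot: [-0.705, 0.709, -0.0, -0.001]
contact_force: [-1.1, 1.0, -0.6]
gripper_width: 38.2
```

Call:
apply_moves --increments '[[[0, 0, 0.02, 0, 0, 0, -1], [0, 0, 0.035, 0, 0, 0, -1], [0, 0, 0.05, 0, 0, 0, -1], [0, 0, 0.05, 0, 0, 0, -1]]]'

```text
clock: 12.3
position: [473.7, 308.4, 158.3]
ee_rot: [-0.705, 0.709, 0.0, -0.0]
contact_force: [-0.1, -0.3, -0.6]
gripper_width: 37.9
```

```bash
python3 - <<'E'
from h import *
s=arm.get_image("side")
p=arm.read_state();print(p["position"],p["contact_force"])
crop(s,"pics/s8.png",[230,270],50,6)
E
```

```text
[473.71877028 308.44594225 158.39475562] [ 0.23189102 -0.05087    -1.50266237]
pics/s8.png crop origin 180 220 scale 6
```

View pics/s8.png

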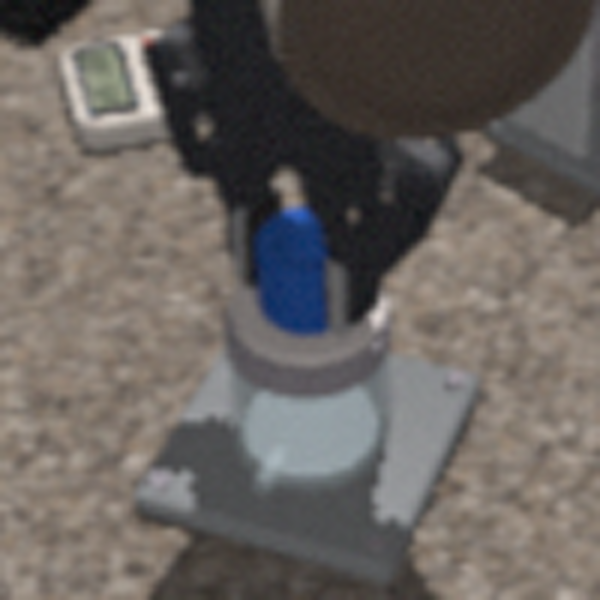

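Almost seated; going down in small steps until contact.

Call:
apply_moves --increments '[[[0, 0, 0.01, 0, 0, 0, -1], [0, 0, 0.02, 0, 0, 0, -1], [0, 0, 0.02, 0, 0, 0, -1]]]'

```text
clock: 12.65
position: [473.8, 308.5, 156.5]
ee_rot: [-0.705, 0.709, -0.0, 0.0]
contact_force: [0.9, -0.1, 0.0]
gripper_width: 38.0
```

Call:
apply_moves --increments '[[[0, 0, 0.01, 0, 0, 0, -1], [0, 0, 0.01, 0, 0, 0, -1], [0, 0, 0.01, 0, 0, 0, -1]]]'

```text
clock: 12.95
position: [473.8, 308.5, 156.4]
ee_rot: [-0.705, 0.709, -0.0, 0.0]
contact_force: [-2.2, -0.5, 5.0]
gripper_width: 38.1
```

Call:
apply_moves --increments '[[[0, 0, 0, 0, 0, 0, 1], [0, 0, 0, 0, 0, 0, 1], [0, 0, 0, 0, 0, 0, 1], [0, 0, 0, 0, 0, 0, 1], [0, 0, 0, 0, 0, 0, 1], [0, 0, 0, 0, 0, 0, 1]]]'

```text
clock: 13.55
position: [473.8, 308.5, 155.3]
ee_rot: [-0.705, 0.709, -0.0, -0.0]
contact_force: [0.3, -0.9, -0.1]
gripper_width: 85.4
```

Call:
apply_moves --increments '[[[0, 0, -0.1, 0, 0, 0, 1], [0, 0, -0.4, 0, 0, 0, 1], [0, 0, -0.8, 0, 0, 0, 1], [0, 0, -1, 0, 0, 0, 1], [0, 0, -1, 0, 0, 0, 1], [0, 0, -1, 0, 0, 0, 1], [0, 0, -1, 0, 0, 0, 1], [0, 0, -1, 0, 0, 0, 1]]]'

```text
clock: 14.35
position: [473.4, 308.1, 254.1]
ee_rot: [-0.705, 0.709, -0.0, -0.001]
contact_force: [-1.0, -0.8, 0.5]
gripper_width: 85.4
```

```bash
python3 - <<'E'
from h import *
w=arm.get_image("wrist")
p=arm.read_state();print(p["clock"],p["position"],p["joint_vel"])
save(w,"pics/w9.png")
guidefit(w,"pics/w9c.png",474,308.7,59,(130,300,170,330),4)
E
```

```text
14.4 [473.44356637 308.15425412 254.21932618] [ 0.00114771 -0.00092804  0.0061029  -0.00044288 -0.0005684   0.00140156]
```

View pics/w9.png

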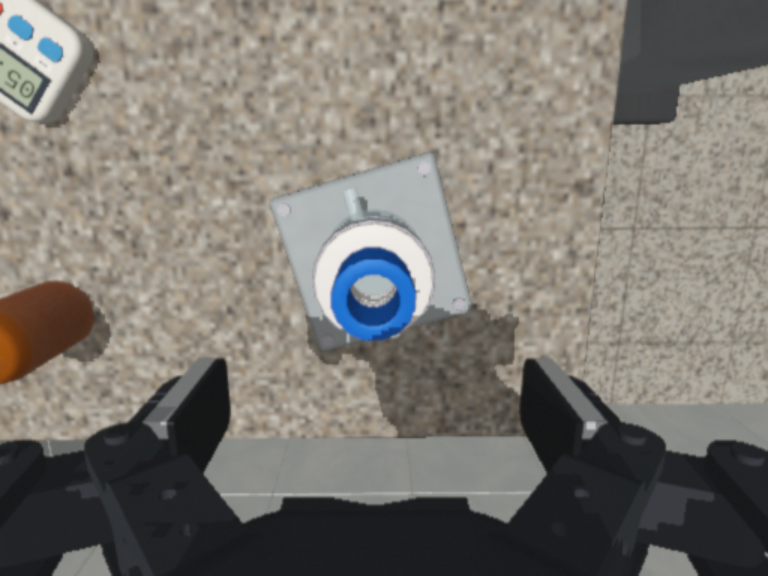

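View pics/w9c.png

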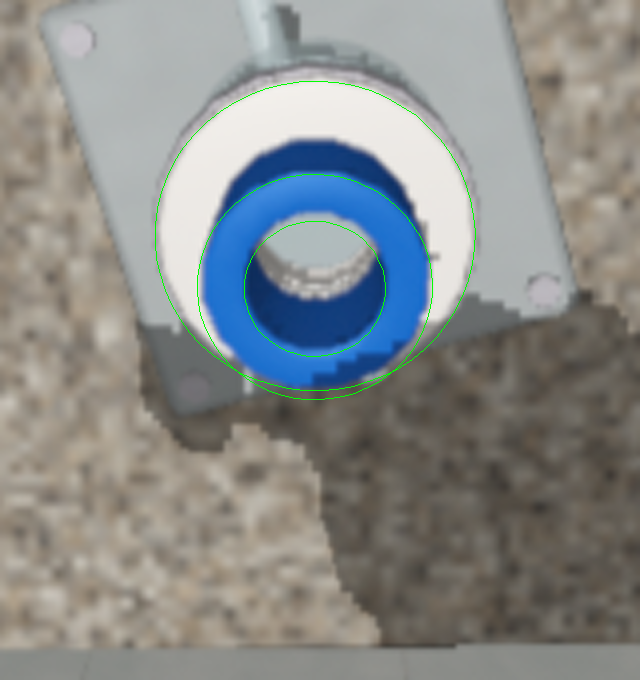

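Call:
apply_moves --increments '[[[0.15, -0.02, -0.06, 0, 0, 0, 1], [0.4, -0.05, -0.15, 0, 0, 0, 1], [0.75, -0.08, -0.25, 0, 0, 0, 1], [1, -0.1, -0.3, 0, 0, 0, 1]]]'

```text
clock: 14.8
position: [483.2, 206.4, 286.2]
ee_rot: [-0.705, 0.709, -0.0, 0.0]
contact_force: [0.9, -1.0, 0.6]
gripper_width: 85.5
```

Call:
apply_moves --increments '[[[0.35, -0.04, -0.06, 0, 0, 0, 1], [0.65, -0.08, -0.06, 0, 0, 0, 1], [0.85, -0.1, -0.06, 0, 0, 0, 1], [0.95, -0.1, -0.06, 0, 0, 0, 1]]]'

```text
clock: 15.2
position: [492.4, 111.2, 291.5]
ee_rot: [-0.704, 0.71, 0.0, -0.0]
contact_force: [0.3, 0.1, -0.6]
gripper_width: 85.5
```

Call:
apply_moves --increments '[[[0.15, -0.03, 0, 0, 0, 0, 1], [0.3, -0.06, 0, 0, 0, 0, 1], [0.4, -0.06, 0, 0, 0, 0, 1], [0.48, -0.06, 0, 0, 0, 0, 1], [0.5, -0.06, 0, 0, 0, 0, 1], [0.5, -0.06, 0, 0, 0, 0, 1], [0.5, -0.06, 0, 0, 0, 0, 1]]]'

```text
clock: 15.9
position: [498.3, 63.7, 291.4]
ee_rot: [-0.705, 0.709, 0.0, 0.0]
contact_force: [0.5, 0.1, 0.1]
gripper_width: 85.2
```

```bash
python3 - <<'E'
from h import *
w=arm.get_image("wrist")
p=arm.read_state();print(p["clock"],p["position"],p["ee_rot"],p["joint_vel"])
for l,z in [("probe_head",150),("rest_hole",120)]:
    for q in arm.mark_of(l,w)[:2]: print(l,q["conf"],q["at"],onz(w,q["at"],z))
o=arm.outline_of("probe",w)
if o: print(o[0]["conf"],o[0]["box"])
save(w,"pics/w10.png")
im=cv2.imread("pics/w10.png");a=np.linspace(0,6.28,60)
for r,z in [(14,180),(14,120)]:
    P=np.array([proj(w,[500+r*np.cos(t),62+r*np.sin(t),z]) for t in a])
    cv2.polylines(im,[((P+.5)*1.5).astype(int)],True,(0,255,0),1)
cv2.imwrite("pics/w10.png",im)
E
```

```text
15.95 [498.27726189  63.7170687  291.42368756] [-7.05198503e-01  7.09009922e-01 -4.29600347e-06  5.38018955e-05] [ 0.00217421 -0.00019534  0.00175159 -0.00046006 -0.00124973  0.00131   ]
probe_head 0.58 [252.4, 199.1] [496.36332464  62.66053532 150.        ]
0.94 [249.3, 203.7, 45.3, 61.5]
```

View pics/w10.png

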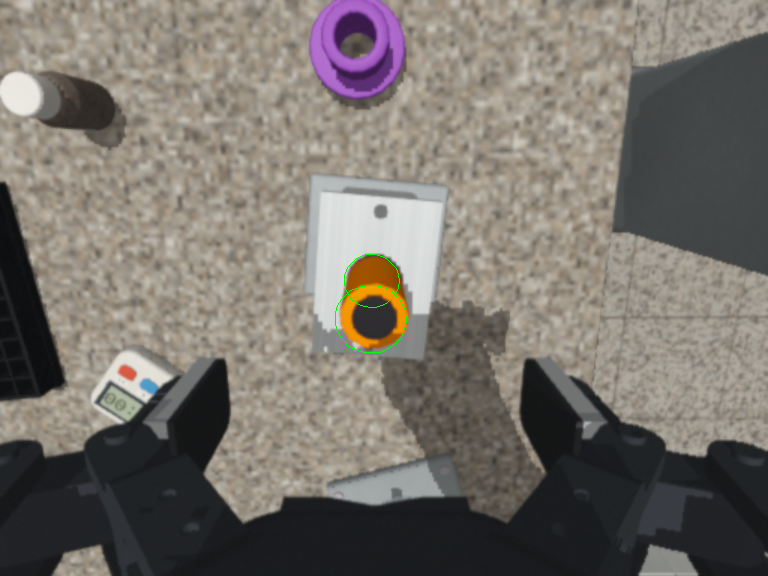

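Call:
apply_moves --increments '[[[0.01, -0.003, 0.1, 0, 0, 0, 1], [0.022, -0.007, 0.3, 0, 0, 0, 1], [0.022, -0.007, 0.42, 0, 0, 0, 1], [0.022, -0.007, 0.45, 0, 0, 0, 1], [0.022, -0.007, 0.45, 0, 0, 0, 1], [0.022, -0.007, 0.45, 0, 0, 0, 1]]]'

```text
clock: 16.7
position: [499.4, 61.3, 246.9]
ee_rot: [-0.705, 0.709, -0.0, 0.0]
contact_force: [0.2, -0.2, -0.7]
gripper_width: 85.2
```

```bash
python3 - <<'E'
from h import *
w=arm.get_image("wrist")
p=arm.read_state();print(p["clock"],p["position"],p["ee_rot"],p["joint_vel"])
ringfit(w,"pics/w11.png",498.9,61.5,180,(14,10),(130,300,170,330),4)
E
```

```text
16.75 [499.40240244  61.29250488 247.12195364] [-7.05056001e-01  7.09151220e-01 -3.69289439e-04  6.68429772e-04] [-0.00029208 -0.00574243 -0.00144493 -0.00137655 -0.00052642 -0.00041352]
```

View pics/w11.png

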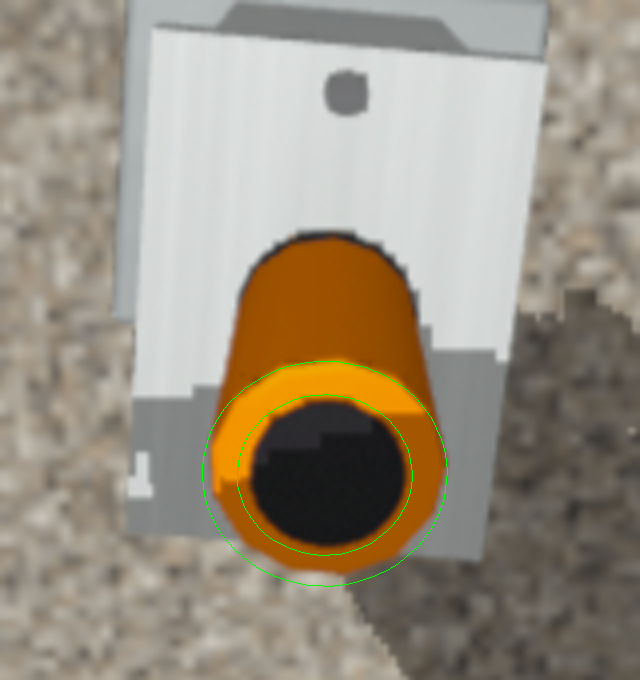

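Call:
apply_moves --increments '[[[0, 0.005, 0.1, 0, 0, 0, 1], [0, 0.007, 0.25, 0, 0, 0, 1], [0, 0.007, 0.37, 0, 0, 0, 1], [0, 0.007, 0.43, 0, 0, 0, 1], [0, 0.007, 0.435, 0, 0, 0, 1], [0, 0.007, 0.435, 0, 0, 0, 1], [0, 0.007, 0.435, 0, 0, 0, 1]]]'

```text
clock: 17.45
position: [498.6, 61.3, 203.5]
ee_rot: [-0.705, 0.709, -0.0, 0.001]
contact_force: [-1.1, 0.5, 0.2]
gripper_width: 85.6
```

Call:
apply_moves --increments '[[[0, 0, 0, 0, 0, 0, -1], [0, 0, 0, 0, 0, 0, -1], [0, 0, 0, 0, 0, 0, -1], [0, 0, 0, 0, 0, 0, -1], [0, 0, 0, 0, 0, 0, -1], [0, 0, 0, 0, 0, 0, -1], [0, 0, 0, 0, 0, 0, -1], [0, 0, 0, 0, 0, 0, -1], [0, 0, 0, 0, 0, 0, -1]]]'

```text
clock: 18.35
position: [498.5, 61.2, 203.2]
ee_rot: [-0.705, 0.709, -0.0, 0.0]
contact_force: [-0.1, -0.1, 3.6]
gripper_width: 26.7
```

```bash
python3 - <<'E'
from h import *
w=arm.get_image("wrist")
p=arm.read_state();print(p["clock"],p["position"],p["ee_rot"],p["contact_force"],p["gripper_width"])
save(w,"pics/w12.png")
s=arm.get_image("side");crop(s,"pics/s12.png",[280,205],60,5)
E
```

```text
18.4 [498.4711894   61.16852901 203.20240529] [-7.05030805e-01  7.09176611e-01 -1.88163429e-04  2.50347274e-04] [-0.85201895  0.29300051  3.22683178] 26.865456912352066
pics/s12.png crop origin 220 145 scale 5
```

View pics/w12.png

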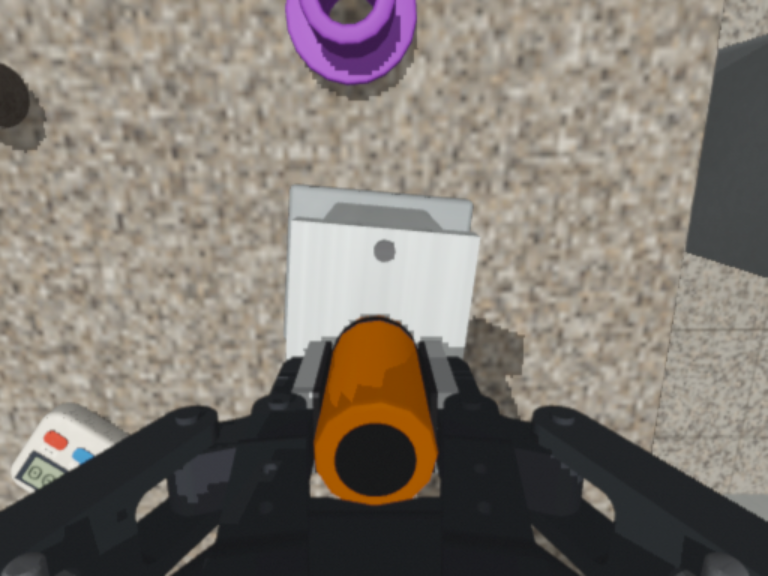

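View pics/s12.png

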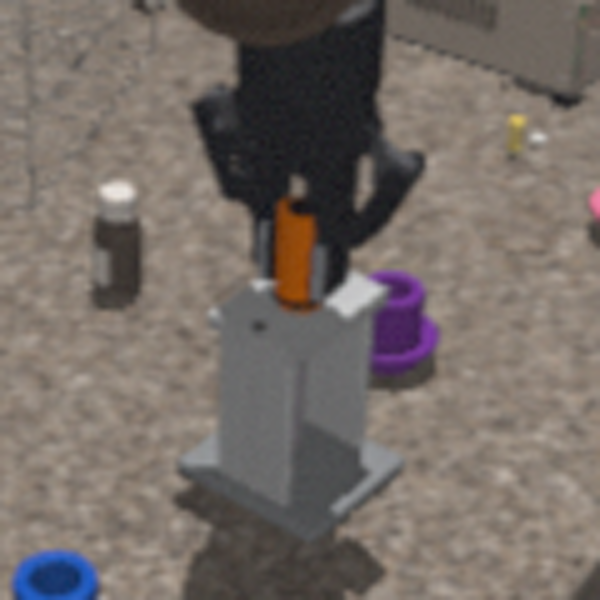

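Call:
apply_moves --increments '[[[0, 0, -0.03, 0, 0, 0, -1], [0, 0, -0.1, 0, 0, 0, -1], [0, 0, -0.25, 0, 0, 0, -1], [0, 0, -0.45, 0, 0, 0, -1], [0, 0, -0.65, 0, 0, 0, -1], [0, 0, -0.85, 0, 0, 0, -1], [0, 0, -1, 0, 0, 0, -1]]]'

```text
clock: 19.15
position: [498.2, 61.1, 304.3]
ee_rot: [-0.705, 0.709, -0.0, 0.0]
contact_force: [-0.3, 0.0, -0.5]
gripper_width: 26.8
```

Call:
apply_moves --increments '[[[0, 0, -0.15, 0, 0, 0, -1], [0, 0, -0.25, 0, 0, 0, -1], [0, 0, -0.35, 0, 0, 0, -1], [0, 0, -0.38, 0, 0, 0, -1], [0, 0, -0.38, 0, 0, 0, -1]]]'

```text
clock: 19.65
position: [498.2, 61.1, 341.0]
ee_rot: [-0.705, 0.709, 0.0, 0.0]
contact_force: [0.4, -1.2, -0.8]
gripper_width: 26.6
```

```bash
python3 - <<'E'
from h import *
w=arm.get_image("wrist")
p=arm.read_state();print(p["clock"],p["position"],p["ee_rot"],p["contact_force"],p["gripper_width"])
save(w,"pics/w13.png")
s=arm.get_image("side");crop(s,"pics/s13.png",[280,185],60,5)
x,y,z=p["position"]
for h in (0,70,105,165): print(h,proj(s,[x,y,z-188.2+h]),(proj(s,[x,y,z-188.2+h])-[220,125])*5)
E
```

```text
19.7 [498.0476646   61.12566744 340.48605123] [-7.04939556e-01  7.09267254e-01  2.91507671e-04 -3.15176971e-04] [-0.2118355  -0.32674844 -0.23484559] 26.719767303478683
pics/s13.png crop origin 220 125 scale 5
0 [280.02630802 194.01255809] [300.13154012 345.06279046]
70 [281.11310434 171.44063172] [305.56552168 232.20315862]
105 [281.68666118 159.52829576] [308.43330588 172.64147878]
165 [282.72089144 138.04812583] [313.60445722  65.24062913]
```

View pics/w13.png

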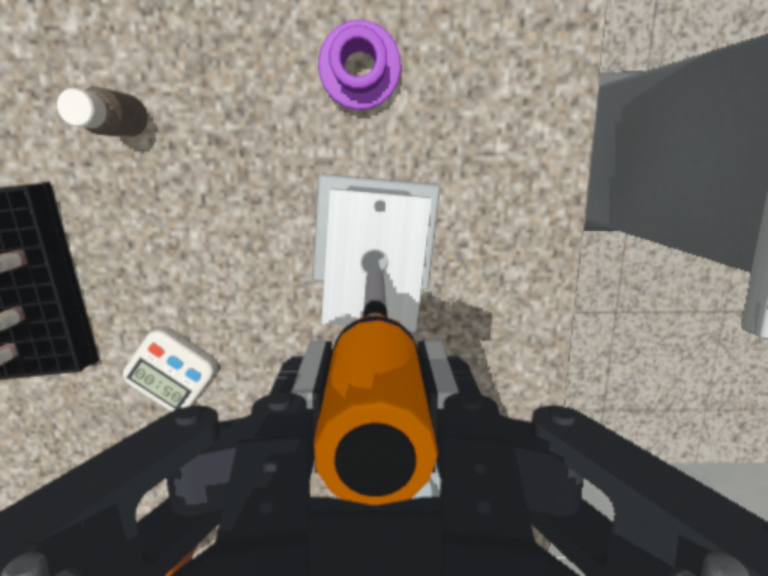

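View pics/s13.png

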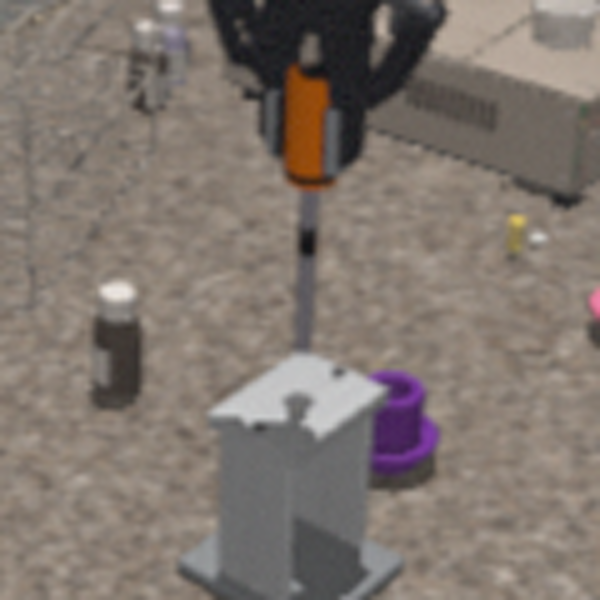

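```bash
python3 - <<'E'
from h import *
w=arm.get_image("wrist")
p=arm.read_state();x,y,z=p["position"];print(x,y,z)
c0=(190,140)
r=(140,290,190,310);sc=4.5
im=cv2.resize(w["img"][r[0]:r[1],r[2]:r[3],::-1],None,fx=sc,fy=sc,interpolation=cv2.INTER_CUBIC)
for h,R in [(0,5),(62,5),(78,5),(105,14)]:
    a=np.linspace(0,6.28,40)
    P=np.array([proj(w,[x+R*np.cos(t),y+R*np.sin(t),z-188.2+h]) for t in a])
    cv2.polylines(im,[((P+.5-[r[2],r[0]])*sc).astype(int)],True,(0,255,0),1)
cv2.imwrite("pics/w13c.png",im)
E
```

```text
497.9648168259735 61.0781939085715 340.10798643072934
```

View pics/w13c.png

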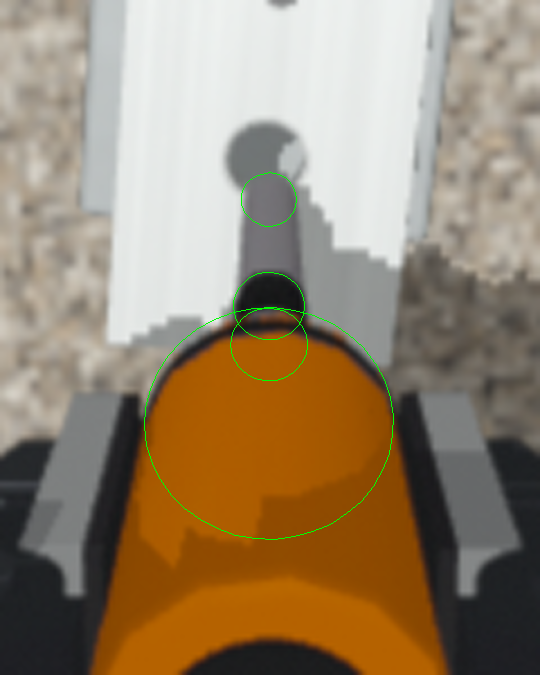

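Call:
apply_moves --increments '[[[-0.08, 0.01, 0, 0, 0, 0, -1], [-0.25, 0.02, 0, 0, 0, 0, -1], [-0.5, 0.05, 0, 0, 0, 0, -1], [-0.75, 0.07, 0, 0, 0, 0, -1], [-1, 0.1, 0, 0, 0, 0, -1]]]'

```text
clock: 20.3
position: [488.6, 162.5, 340.5]
ee_rot: [-0.705, 0.709, 0.0, -0.0]
contact_force: [0.7, 0.1, -0.6]
gripper_width: 26.6
```

Call:
apply_moves --increments '[[[-0.25, 0.02, 0, 0, 0, 0, -1], [-0.5, 0.05, 0, 0, 0, 0, -1], [-0.72, 0.07, 0, 0, 0, 0, -1], [-0.9, 0.1, 0, 0, 0, 0, -1], [-1, 0.1, 0, 0, 0, 0, -1]]]'

```text
clock: 20.8
position: [479.0, 262.8, 340.5]
ee_rot: [-0.705, 0.709, 0.0, -0.0]
contact_force: [0.1, -0.3, -1.8]
gripper_width: 27.0
```

Call:
apply_moves --increments '[[[-0.08, 0.02, 0, 0, 0, 0, -1], [-0.16, 0.03, 0, 0, 0, 0, -1], [-0.24, 0.04, 0, 0, 0, 0, -1], [-0.28, 0.04, 0, 0, 0, 0, -1], [-0.3, 0.04, 0, 0, 0, 0, -1], [-0.3, 0.04, 0, 0, 0, 0, -1], [-0.3, 0.04, 0, 0, 0, 0, -1]]]'

```text
clock: 21.5
position: [475.7, 291.0, 341.0]
ee_rot: [-0.705, 0.709, -0.0, -0.0]
contact_force: [-0.6, 0.4, -0.4]
gripper_width: 27.0
```

```bash
python3 - <<'E'
from h import *
w=arm.get_image("wrist")
p=arm.read_state();x,y,z=p["position"];print(p["clock"],x,y,z,p["joint_vel"],p["ee_rot"])
guidefit(w,"pics/w14.png",473.8,308.8,59,(100,290,160,340),4)
s=arm.get_image("side")
crop(s,"pics/s14.png",[232,240],65,5)
X=lambda h:(proj(s,[473.8,308.8,h])-[167,175])*5
print("side: guide top",X(113),"tip",(proj(s,[x,y,z-188.2])-[167,175])*5)
t=arm.get_image("top"); crop(t,"pics/t14.png",[172,220],40,8)
E
```

```text
21.55 475.67448881053707 290.9743758588658 340.9655225909904 [-2.55826616e-04 -6.77565259e-04 -7.67062166e-04  1.54060520e-03
  1.72424461e-03  2.60067852e-05] [-7.04846025e-01  7.09360333e-01 -9.23796644e-06 -1.02576420e-05]
pics/s14.png crop origin 167 175 scale 5
side: guide top [316.07753241 422.31481267] tip [334.89397517 333.46345281]
pics/t14.png crop origin 132 180 scale 8
```

View pics/w14.png

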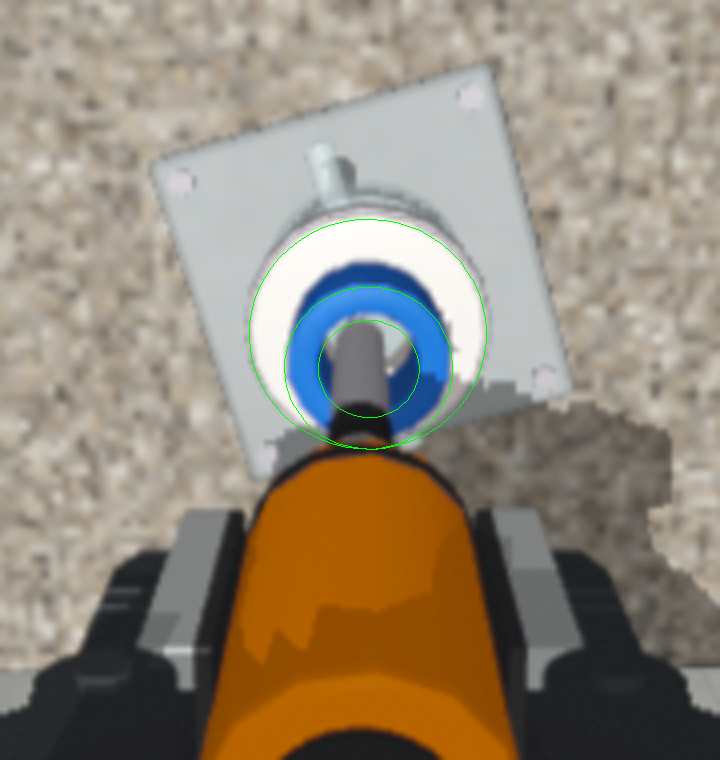

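View pics/s14.png

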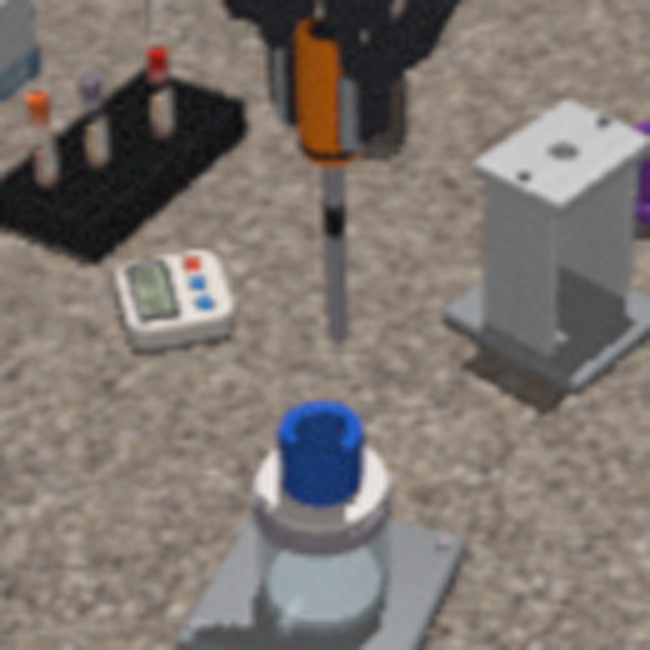

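Call:
apply_moves --increments '[[[-0.04, 0.01, 0, 0, 0, 0, -1], [-0.1, 0.02, 0, 0, 0, 0, -1], [-0.15, 0.02, 0, 0, 0, 0, -1], [-0.178, 0.02, 0, 0, 0, 0, -1], [-0.178, 0.02, 0, 0, 0, 0, -1], [-0.178, 0.02, 0, 0, 0, 0, -1], [-0.178, 0.02, 0, 0, 0, 0, -1]]]'

```text
clock: 22.35
position: [473.7, 309.0, 340.9]
ee_rot: [-0.705, 0.709, -0.0, -0.0]
contact_force: [-0.9, -0.4, 0.0]
gripper_width: 26.5
```

```bash
python3 - <<'E'
from h import *
w=arm.get_image("wrist")
p=arm.read_state();x,y,z=p["position"];print(p["clock"],x,y,z,p["joint_vel"])
guidefit(w,"pics/w15.png",473.6,308.8,59,(130,290,180,320),4.5)
s=arm.get_image("side")
crop(s,"pics/s15.png",[230,245],45,8)
o=[185,200]
X=lambda h:(proj(s,[473.8,308.8,h])-o)*8
print("side: guide top",X(113),"tip",(proj(s,[x,y,z-188.2])-o)*8)
E
```

```text
22.4 473.7436733943684 308.9335094983925 340.92252220607 [-0.00020638 -0.00013779 -0.00046849  0.00113204  0.00152587 -0.00015282]
pics/s15.png crop origin 185 200 scale 8
side: guide top [361.72405186 475.70370027] tip [357.78290074 369.80488201]
```

View pics/w15.png

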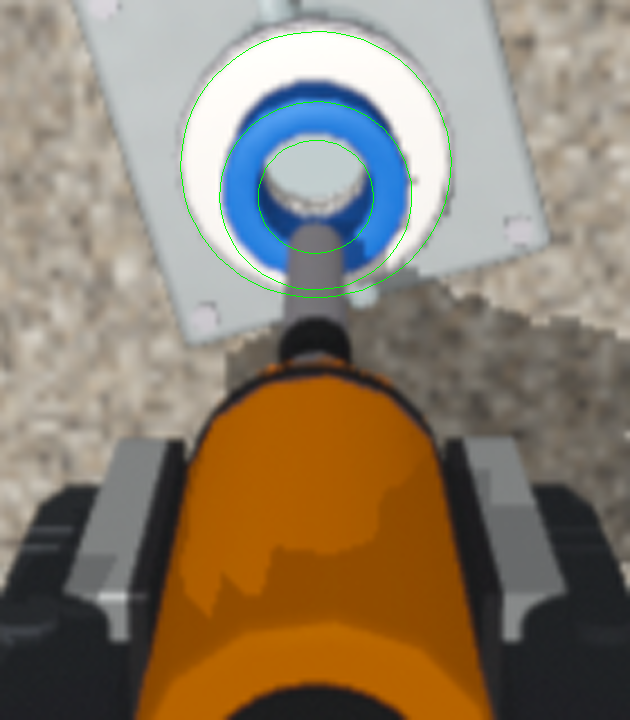

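View pics/s15.png

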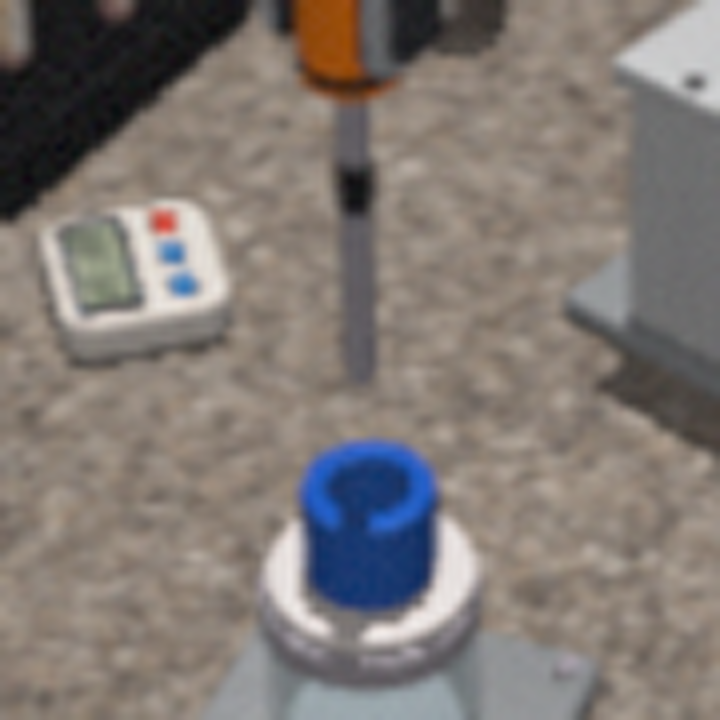

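Call:
apply_moves --increments '[[[0, 0, 0.05, 0, 0, 0, -1], [0, 0, 0.15, 0, 0, 0, -1], [0, 0, 0.25, 0, 0, 0, -1], [0, 0, 0.31, 0, 0, 0, -1], [0, 0, 0.32, 0, 0, 0, -1], [0, 0, 0.32, 0, 0, 0, -1], [0, 0, 0.32, 0, 0, 0, -1]]]'

```text
clock: 23.15
position: [473.9, 309.2, 309.2]
ee_rot: [-0.705, 0.709, -0.0, 0.0]
contact_force: [-0.2, 0.5, -0.4]
gripper_width: 26.8
```

```bash
python3 - <<'E'
from h import *
w=arm.get_image("wrist")
p=arm.read_state();x,y,z=p["position"];print(p["clock"],x,y,z)
crop(w,"pics/w16.png",[250,190],60,6)
s=arm.get_image("side")
crop(s,"pics/s16.png",[230,250],35,10)
o=[195,215]
print("side: guide top",(proj(s,[473.8,308.8,113])-o)*10,"tip",(proj(s,[x,y,z-188.2])-o)*10,"band",(proj(s,[x,y,z-118.2])-o)*10)
t=arm.get_image("top");crop(t,"pics/t16.png",[172,220],30,10)
o=[142,190]
print("top: guide top",(proj(t,[473.8,308.8,113])-o)*10,"tip",(proj(t,[x,y,z-188.2])-o)*10)
E
```

```text
23.2 473.90951484817145 309.2551593551617 309.3768411321878
pics/w16.png crop origin 190 130 scale 6
pics/s16.png crop origin 195 215 scale 10
side: guide top [352.15506483 444.62962534] tip [349.57758184 418.70791367] band [340.8911209  177.98193845]
pics/t16.png crop origin 142 190 scale 10
top: guide top [273.33143009 339.51322554] tip [267.38861988 337.24006387]
```

View pics/w16.png

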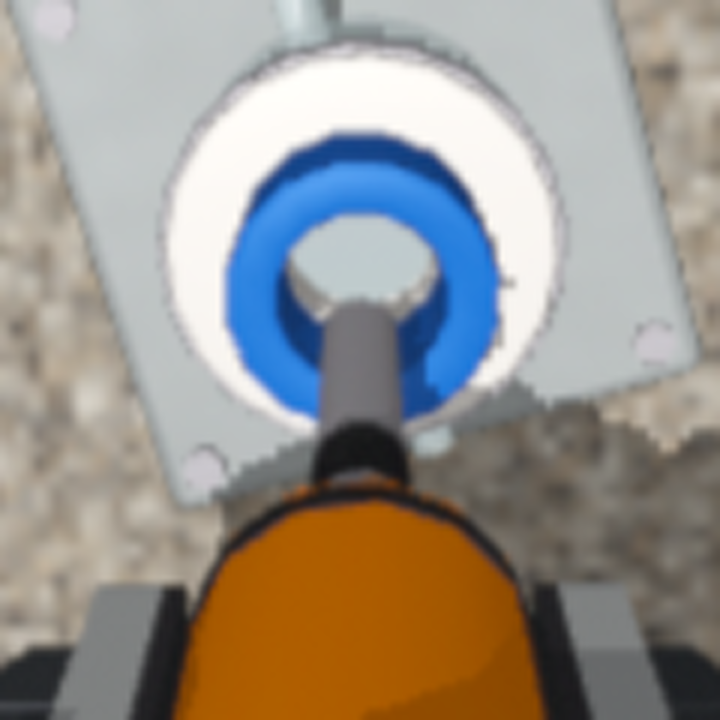

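View pics/s16.png

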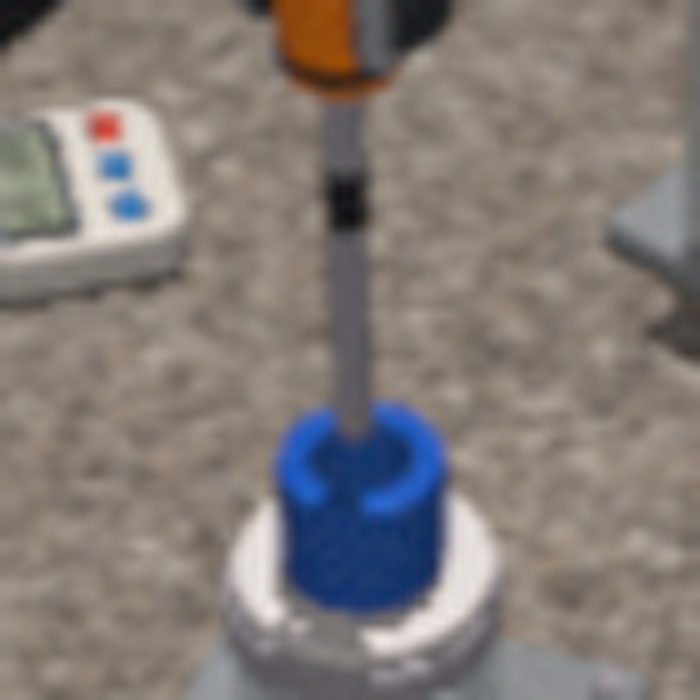

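View pics/t16.png

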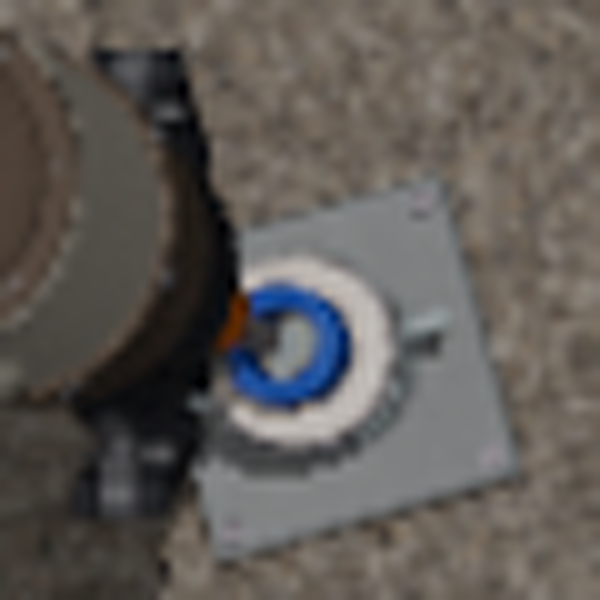

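```bash
python3 - <<'E'
from h import *
w=arm.get_image("wrist")
p=arm.read_state();x,y,z=p["position"];print(x,y,z)
r=(130,250,190,310);sc=6
im=cv2.resize(w["img"][r[0]:r[1],r[2]:r[3],::-1],None,fx=sc,fy=sc,interpolation=cv2.INTER_CUBIC)
a=np.linspace(0,6.28,60)
for cx,cy,R,h,col in [(473.8,308.8,19,113,(0,255,0)),(473.8,308.8,12,113,(0,255,0)),(473.8,308.8,31,81,(0,255,0)),(x,y,5,z-188.2,(0,0,255)),(x,y,5,z-188.2+62,(0,0,255))]:
    P=np.array([proj(w,[cx+R*np.cos(t),cy+R*np.sin(t),h]) for t in a])
    cv2.polylines(im,[((P+.5-[r[2],r[0]])*sc).astype(int)],True,col,1)
cv2.imwrite("pics/w17.png",im)
t=arm.get_image("top")
r=(195,250,150,205);sc=11
im=cv2.resize(t["img"][r[0]:r[1],r[2]:r[3],::-1],None,fx=sc,fy=sc,interpolation=cv2.INTER_NEAREST)
cv2.imwrite("pics/t17.png",im)
E
```

```text
473.84303489738113 309.1446725014521 309.3081351405761
```

View pics/w17.png

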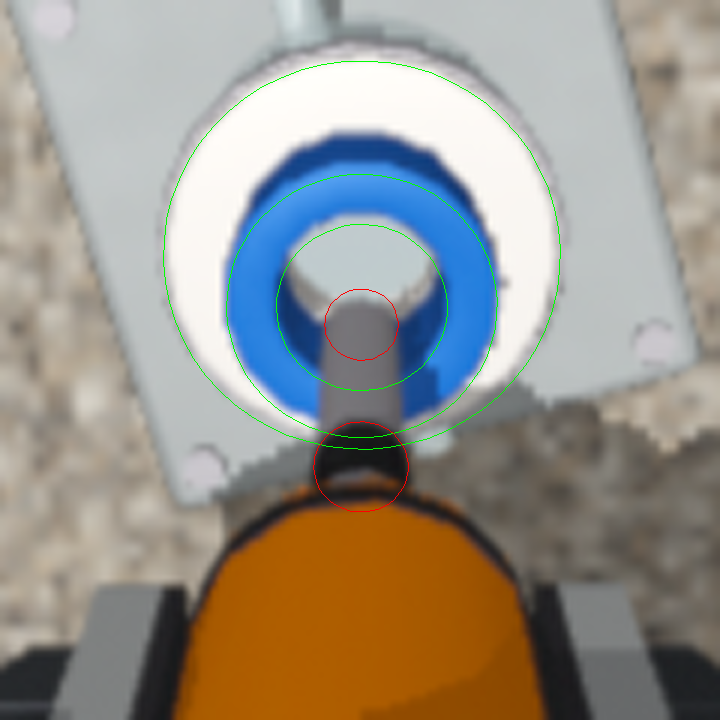

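View pics/t17.png

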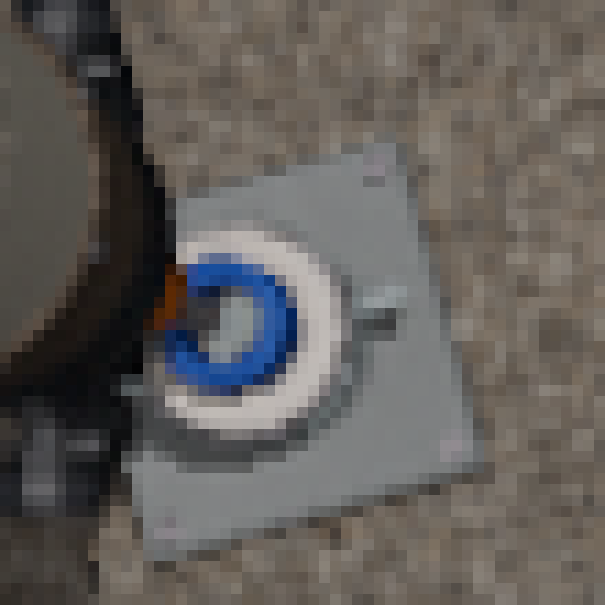

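Call:
apply_moves --increments '[[[0.012, 0.003, 0, 0, 0, 0, -1], [0.023, 0.003, 0, 0, 0, 0, -1], [0.023, 0.003, 0, 0, 0, 0, -1], [0.023, 0.003, 0, 0, 0, 0, -1]]]'

```text
clock: 23.8
position: [473.4, 306.7, 309.0]
ee_rot: [-0.705, 0.709, -0.0, 0.0]
contact_force: [0.5, 0.1, -0.5]
gripper_width: 26.8
```

Call:
apply_moves --increments '[[[0, 0, 0.04, 0, 0, 0, -1], [0, 0, 0.09, 0, 0, 0, -1], [0, 0, 0.13, 0, 0, 0, -1], [0, 0, 0.15, 0, 0, 0, -1], [0, 0, 0.15, 0, 0, 0, -1], [0, 0, 0.15, 0, 0, 0, -1]]]'

```text
clock: 24.4
position: [473.5, 306.8, 293.9]
ee_rot: [-0.705, 0.709, -0.0, 0.0]
contact_force: [-0.6, -0.3, -0.6]
gripper_width: 27.0
```

```bash
python3 - <<'E'
from h import *
w=arm.get_image("wrist")
p=arm.read_state();x,y,z=p["position"];print(p["clock"],x,y,z,p["contact_force"])
r=(130,250,190,310);sc=6
im=cv2.resize(w["img"][r[0]:r[1],r[2]:r[3],::-1],None,fx=sc,fy=sc,interpolation=cv2.INTER_CUBIC)
a=np.linspace(0,6.28,60)
for cx,cy,R,h,col in [(473.8,307,19,113,(0,255,0)),(473.8,307,12,113,(0,255,0)),(473.8,307,31,81,(0,255,0)),(x,y,5,z-188.2,(0,0,255)),(x,y,5,z-188.2+62,(0,0,255))]:
    P=np.array([proj(w,[cx+R*np.cos(t),cy+R*np.sin(t),h]) for t in a])
    cv2.polylines(im,[((P+.5-[r[2],r[0]])*sc).astype(int)],True,col,1)
cv2.imwrite("pics/w18.png",im)
s=arm.get_image("side")
crop(s,"pics/s18.png",[230,250],35,10)
o=[195,215]
print("side: guide top",(proj(s,[473.8,307,113])-o)*10,"tip",(proj(s,[x,y,z-188.2])-o)*10,"at top",(proj(s,[x,y,113])-o)*10)
t=arm.get_image("top")
crop(t,"pics/t18.png",[172,220],30,10)
E
```

```text
24.45 473.5143301511592 306.86026881276285 294.05219927074705 [-0.31363295  0.36474462 -0.95267516]
pics/s18.png crop origin 195 215 scale 10
side: guide top [357.03028044 440.29617576] tip [359.18932132 463.68385202] at top [358.38469374 440.45715635]
pics/t18.png crop origin 142 190 scale 10
```

View pics/w18.png

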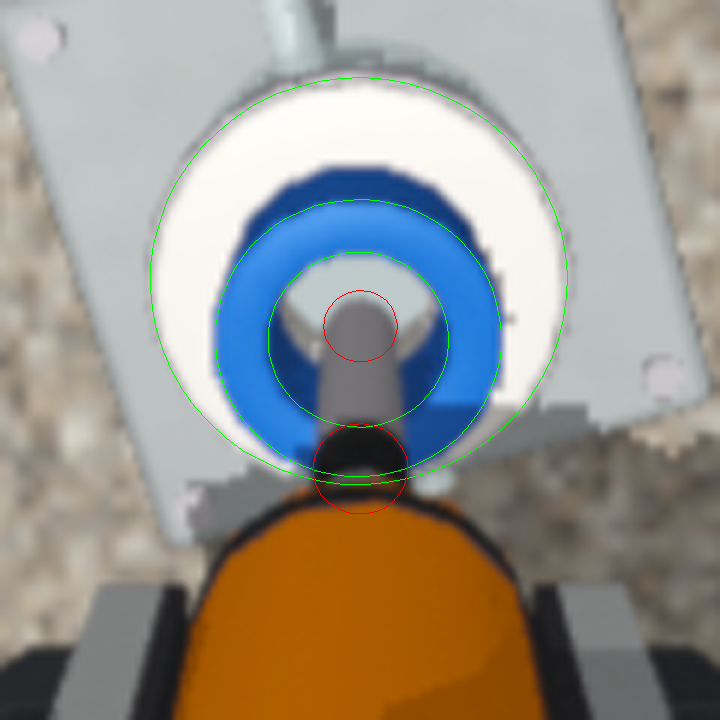

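View pics/s18.png

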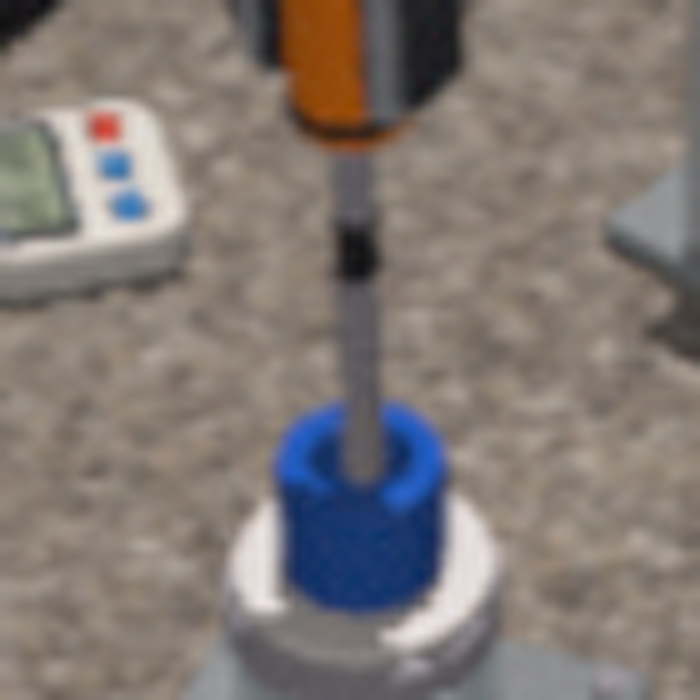

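View pics/t18.png

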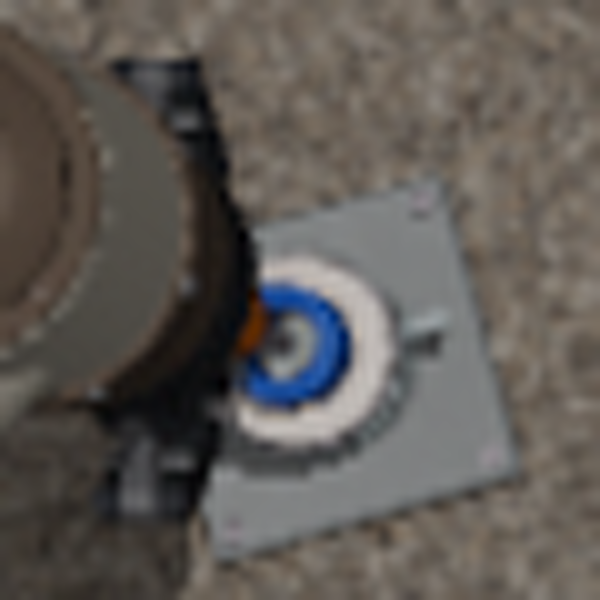

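Call:
apply_moves --increments '[[[0.004, 0, 0.03, 0, 0, 0, -1], [0.008, 0, 0.09, 0, 0, 0, -1], [0.008, 0, 0.17, 0, 0, 0, -1], [0.008, 0, 0.25, 0, 0, 0, -1], [0.008, 0, 0.31, 0, 0, 0, -1], [0.008, 0, 0.34, 0, 0, 0, -1], [0.008, 0, 0.35, 0, 0, 0, -1], [0.008, 0, 0.35, 0, 0, 0, -1]]]'

```text
clock: 25.35
position: [473.5, 306.1, 258.9]
ee_rot: [-0.705, 0.709, -0.0, 0.0]
contact_force: [-0.2, -0.4, -0.8]
gripper_width: 26.9
```

```bash
cat > view.py <<'E'
from h import *
import sys
n=sys.argv[1]; gx,gy=473.5,307.0
w=arm.get_image("wrist")
p=arm.read_state();x,y,z=p["position"];print(p["clock"],x,y,z,p["contact_force"],p["gripper_width"])
r=(150,270,190,310);sc=6
im=cv2.resize(w["img"][r[0]:r[1],r[2]:r[3],::-1],None,fx=sc,fy=sc,interpolation=cv2.INTER_CUBIC)
a=np.linspace(0,6.28,60)
for cx,cy,R,h,col in [(gx,gy,19,113,(0,255,0)),(gx,gy,12,113,(0,255,0)),(gx,gy,31,81,(0,255,0)),(x,y,5,113,(0,0,255)),(x,y,5,z-188.2+62,(0,0,255))]:
    P=np.array([proj(w,[cx+R*np.cos(t),cy+R*np.sin(t),h]) for t in a])
    cv2.polylines(im,[((P+.5-[r[2],r[0]])*sc).astype(int)],True,col,1)
cv2.imwrite(f"pics/w{n}.png",im)
s=arm.get_image("side")
crop(s,f"pics/s{n}.png",[230,250],35,10)
o=[195,215]
print("side: guide top",(proj(s,[gx,gy,113])-o)*10,"at top",(proj(s,[x,y,113])-o)*10,"band",(proj(s,[x,y,z-118.2])-o)*10)
E
python3 view.py 19
```

```text
25.4 473.5474112251126 306.09646783998755 259.1067416808793 [-0.04679599 -0.15198034 -0.19731487] 26.655278112810016
pics/s19.png crop origin 195 215 scale 10
side: guide top [358.05581952 440.81810967] at top [360.33576031 438.56414786] band [357.16297512 346.00909044]
```

View pics/w19.png

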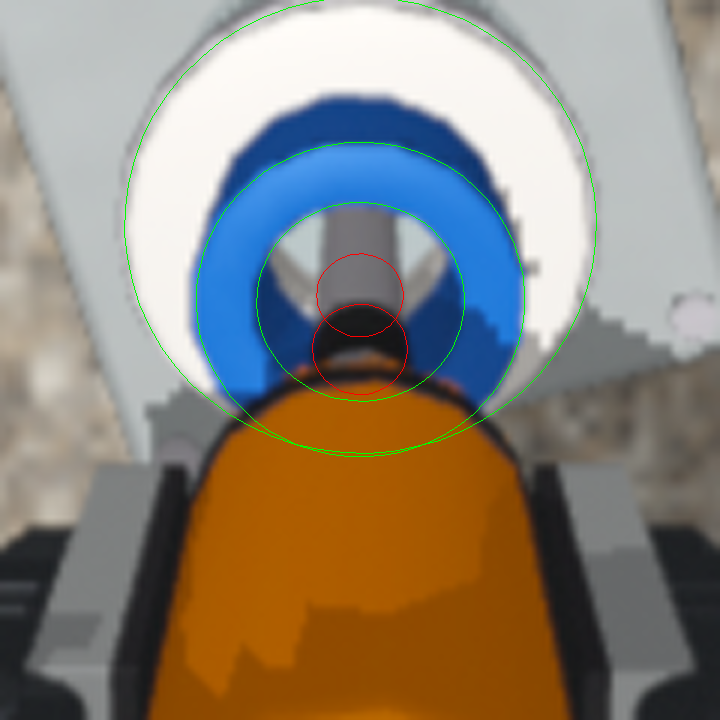

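View pics/s19.png

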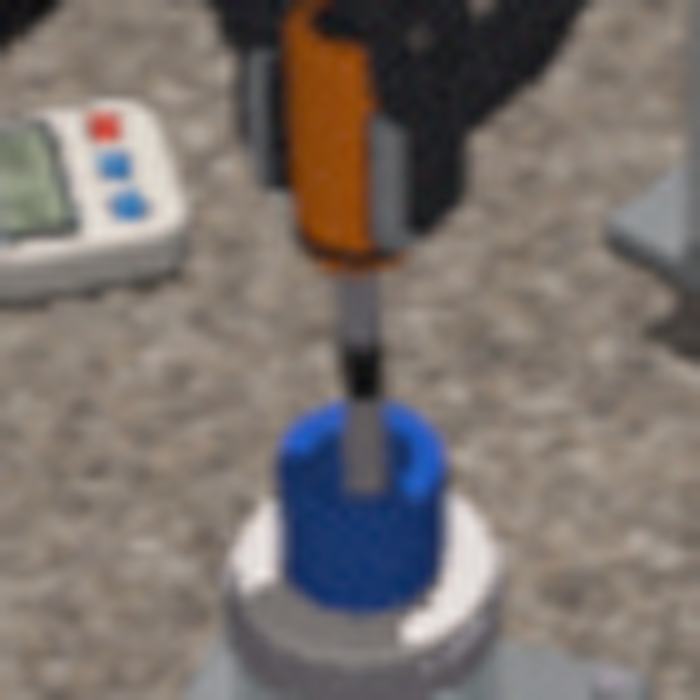

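Call:
apply_moves --increments '[[[0, 0, 0.03, 0, 0, 0, -1], [0, 0, 0.08, 0, 0, 0, -1], [0, 0, 0.14, 0, 0, 0, -1], [0, 0, 0.2, 0, 0, 0, -1], [0, 0, 0.24, 0, 0, 0, -1], [0, 0, 0.26, 0, 0, 0, -1], [0, 0, 0.265, 0, 0, 0, -1], [0, 0, 0.265, 0, 0, 0, -1], [0, 0, 0.265, 0, 0, 0, -1]]]'

```text
clock: 26.35
position: [473.5, 306.1, 232.7]
ee_rot: [-0.705, 0.709, -0.0, 0.0]
contact_force: [0.9, -0.7, -1.0]
gripper_width: 26.9
```

```bash
python3 view.py 20; python3 - <<'E'
from h import *
t=arm.get_image("top");crop(t,"pics/t20.png",[172,220],30,10)
p=arm.read_state();print(p["joint_vel"],p["ee_rot"],p["contact_force"],p["position"])
for l in ["probe_band","guide_top"]:
    s=arm.get_image("side"); print(l,[(q["at"],q["conf"]) for q in arm.mark_of(l,s)[:3]])
E
```

```text
26.4 473.5105466304812 306.06526840565147 232.6720144006112 [ 0.27677666 -0.87967247  0.6455092 ] 26.68554250551435
pics/s20.png crop origin 195 215 scale 10
side: guide top [358.05581952 440.81810967] at top [360.54602467 438.55327467] band [360.38144575 433.74694574]
pics/t20.png crop origin 142 190 scale 10
[-2.16580441e-05 -8.10607680e-04 -1.98600751e-03 -2.34696577e-03
  1.31967899e-03 -8.55946964e-04] [-7.04978696e-01  7.09228435e-01  1.06387239e-05  2.55154555e-04] [ 0.37904569  0.67075182 -0.6381737 ] [473.49313594 306.03099963 232.6506843 ]
probe_band [([153.0, 266.7], 0.67)]
guide_top [([298.0, 201.4], 0.77), ([348.8, 174.1], 0.71), ([232.2, 261.3], 0.64)]
```

View pics/w20.png

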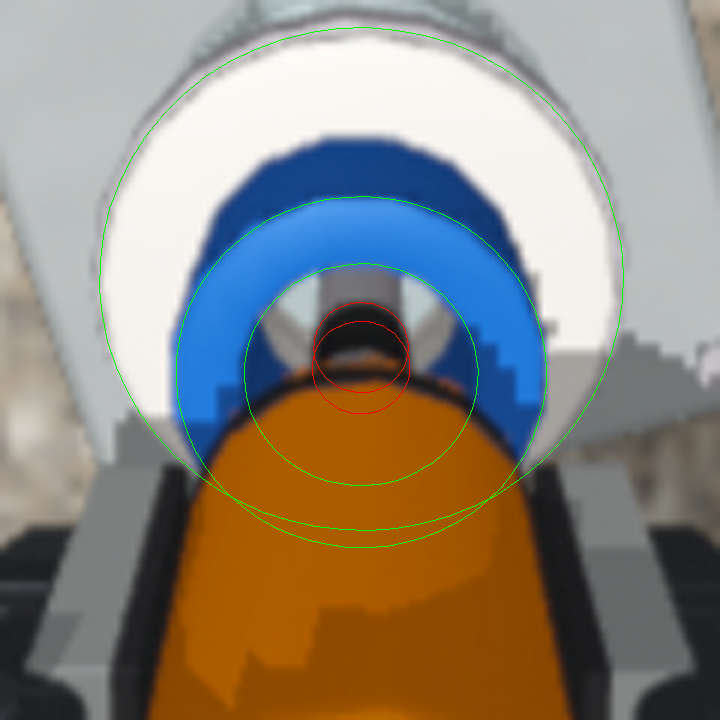

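View pics/s20.png

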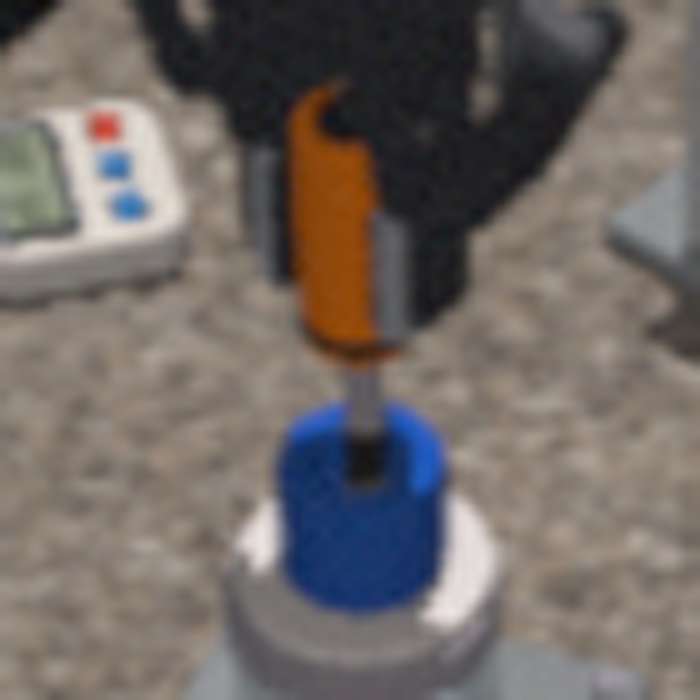

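View pics/t20.png

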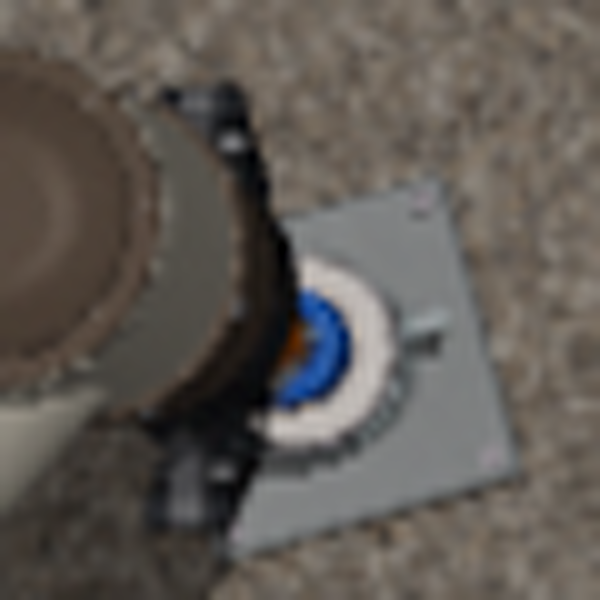

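```bash
python3 - <<'E'
from bench import arm
p=arm.read_state();print(p["clock"],p["position"],p["contact_force"],p["gripper_width"])
print(arm.job_done())
E
```

```text
26.7 [473.445343   305.98887503 232.50070441] [ 0.14989464 -0.27675005 -0.89918666] 26.703596784139876
the job is handed in; nothing more can be done
None
```

I set the blue and white guide in the cell's mouth and released it. I then lifted the probe from its rest and lowered it through the guide's hole. I handed the job in at 26.7 s of 51 s, still holding the probe; no verdict was reported.

**Guide:** The flange met the rim at the expected height with about 5 N of contact. The wrist and side views afterwards showed it flat and level on the rim.

**Probe height:** The middle of the band is about 1 mm from the collar's top, both by the side picture and by calculation.

**Probe centring:** The rod is about 1 mm off the bore's axis at the collar. It looked upright, with about 0.02 rad of tilt at most. The tip is now out of sight, so its centring rests on the earlier views.

**Contact and bystanders:** The wrist force stayed at noise level (about 1 N) while the probe went in and at the end. Contact between the probe and the guide or cell was not measured separately. I never moved near the timer, vial or bottle, but made no separate check of them at the end.

**Checks that disagreed:**
- **Position:** Before insertion the pictures put the probe 2–5 mm off-centre in y, so I moved it about 3 mm. The coarse top view still suggested 2–3 mm partway down, and I trusted the wrist view instead.
- **Height:** The side camera placed the band up to 5 mm lower than my calibration-based estimate. I aimed 1.5 mm above the nominal height, and the last picture agreed.
- **Network marks:** In the final side view the network put the band mark on something else, so I ignored it.

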